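# Torque a suction regulator's union nut to the click

## Robot

A 6-joint arm with a two-finger parallel gripper is mounted at the origin on the work surface. World frame = base frame: x ahead of the robot, y to its left, z up, the work surface at z = 0. Lengths are in mm, angles in rad, forces in N, time in s.
With the tool pointing down it reaches from about 275 to 975 mm from the base axis. Payload 8.4 kg.
Tool frame: the origin (TCP) lies midway between the tips of the shut fingers; the grasp point (between the pads) lies 19 mm behind it; x points along the fingers, z is the direction in which the jaws open and shut, and the axes are right-handed (so a half turn about x gives the same grasp; the last joint's range is limited). The gripper opens to 92 mm and grips with 3 to 60 N. Pads are 20 mm wide; open, the fingers measure 128 mm over their backs; the gripper's body (75 mm by 189 mm) begins 69 mm behind the grasp point.
Start: joints at [1.294, 0.353, 1.633, -0, 1.155, -0.002], TCP at [169.595, 601.552, 214.583] pointing down, gripper open.
Joint ranges: [-2.63, 2.63], [-0.92, 2.1], [0.06, 2.66], [-1.3, 4.44], [0, 2.69], [-3.02, 3.02]. Speed limits (rad/s): [2.22, 2.22, 2.79, 3.14, 3.14, 3.14].

## Interface

Orientations are given as a 3x3 rotation matrix whose columns are the frame's x, y, z axes.
In Python, from station import manip, imaging gives the robot as it stands.
- The arm moves only by the tool drive_tool, never from a script. Its argument "rows" is a list of rows, each a list of 3 entries, a list of its own where there are three numbers: the shift along the tool's x, y, z in mm, then the turn, a rotation vector about the tool's x, y, z in degrees, then the closure, from 0 (fully open) to 1 (shut). In form: [[[dx, dy, dz], [ax, ay, az], grip], ...]. A call has 1 to 12 rows; each row is the pose to reach, as a shift and turn from the pose commanded when the call began, along the tool's axes at that moment; what a row does not reach only later rows make up. A row lasts 1/12 s, in which the tool goes at most 41.7 mm and 7.16 degrees, less where a joint would pass 70% of its speed; a pose out of reach is approached as far as the arm can. A call with a gripper value outside its range is refused whole. The fingers move at their own pace and stop on an object; "newtons" is the grip in N (left out, the last holds). Time passes only in rows, so rows that repeat a pose let the fingers close. It gives the time, the measured TCP pose, the force and the opening at its end, in the units of the state.
- manip.state(): the state, without advancing time (a new reading comes with each control period).
- imaging.snapshot(name): name is "scene" or "top" or "wrist"; returns the picture (420x560x3 uint8, blue, green, red); there is no depth.
- imaging.camera_params(name): a dict with "mtx" (3x3 intrinsics, pixels), "rvec" (rotation vector, rad) and "tvec" (3), from world to camera coordinates, as OpenCV has them; the wrist camera has in their place "tool_from_camera" (4x4, takes a point from camera to tool coordinates, whose origin is the TCP and whose axes are the tool frame's). Camera axes: x right, y down, z forward; pixel columns grow to the right and rows downward; lengths in mm; the calibration is good to about 2 mm. A picture is of the moment at which its call begins: read the wrist's pose just before it. camera_params takes no time and is no camera call.
- manip.finish_job(): hands the job in, once; it reports no verdict.
The state is a dict: "time": time; "joint_positions": joint angles; "joint_vel": joint speeds; "joint_torque": joint torques, N m; "eef_pos": TCP position; "eef_rot": TCP orientation; "wrist_force": force on the tool from outside, world axes, zero at the start; "moment": the same for the moment, N m; "finger_gap": finger opening in mm.
Only numpy, scipy, OpenCV 4.12 (cv2) and the standard library are available. Lean on these libraries where they do the work, as an engineer would, in place of code of your own. Each camera call takes 0.05 s, during which the arm holds its last target.

## Task

The suction regulator in the vise has a brass union nut on top that is not yet tight. Take the preset click wrench from the blue mat, fit its open jaw fully onto the nut and pull slowly clockwise (seen from above) until the wrench clicks and its handle gives, then stop at once: pulling on until the handle comes up against its stop over-tightens the nut. Take the wrench off and lay it back flat on the mat without dropping it; turn the nut only with the wrench and leave everything else on the bench alone.

Things in the scene. Friction and masses are not known exactly. Their poses are not given: they have to be found in the camera images.
- work_unit: fixed: cream suction regulator (72 x 84 x 112 mm, round gauge and two black knobs on its +x side) upright in a grey bench vise, bed 150 x 170 x 16 mm. Origin: under the bed's centre, on the bench; z up. The housing's top is 128 mm above the bench; a round black port, 49 mm across, stands on it up to 150 mm, and the nut turns on top of the port.
- nut_center (a point): centre of the brass hex union nut: 32 mm across flats, 37 across corners, 15 high, underside on the black port 150 mm above the bench, top at 165. z: the nut's axis, up. Flats face the point's +y and -y (and those turned by 60 and 120 degrees); +x points at a corner. A steel hose tail, 15 mm thick, rises from its middle to 200 mm above the bench. It turns with the nut.
- wrench_grip (a point): middle of the black ribbed grip of the preset click wrench, half-way up. Grip: 100 mm long, 24 wide, 24 high, hard; whole wrench 250 mm long, about 0.37 kg, balancing 25 mm ahead of this point. x points along the wrench to its jaw, z up as it lies. The jaw's centre is 165 mm ahead of this point on x, at the same height.
- wrench_jaw (a point): centre of the wrench's open steel jaw, half-way up its 12 mm thickness (its underside is 6 mm above the grip's underside). Opening 34 mm wide across y, open to +x; the flared mouth ends 22 mm ahead of this point, the back wall is 20 mm behind it. Fully on the nut this point is on the nut's axis, x along two flats, 6 to 9 mm above the black port. Play on the nut: about 0.1 rad.
- tool_mat: fixed blue rubber mat, 300 x 130 x 4 mm, long along x. Origin: under its centre, on the bench. The wrench lies on it at the start, grip towards -x.
- spare_regulator: bystander: another cream regulator, loose, lying on its back, gauge up, 112 x 84 x 72 mm with a 38 mm connector beyond its -x end. Origin: centre of its underside.
- fittings_tray: bystander: small open steel tray with fittings, 100 x 75 x 28 mm. Origin: centre of its underside.
- sealant_jar: bystander: small grey jar with a white lid, 42 mm across, 55 mm high. Origin: centre of its underside.
- hose_adapter: bystander: brass and steel hose adapter standing on its 22 mm hexagon, 46 mm high. Origin: centre of its underside.
- wrench_pivot (a point): click pivot, 30 mm behind the jaw's centre. Swung clockwise, the nut turns 0.1 to 0.6 rad (not marked), the moment about it rising from about 1 to 1.2-1.5 N m (a pull of 6, then 7-9 N at mid-grip); then it clicks: the handle breaks over here, the moment drops to less than half, the nut stays still. After 0.14 rad (19 mm at the grip) a hard stop: over-tightening. Eased back, it springs straight.
There are look-alikes about, which are no part of the job. There is more than one size of the work_unit; the one meant has the size given above.

How it is judged (in metres and radians):
On the way, in this order (a step that is already met when the one before it is completed fails the run):
1. the wrench's jaw is fully on the union nut (horizontal distance between wrench_jaw and nut_center below 0.006 m and z of wrench_jaw in the frame of nut_center between -0.006 and 0.006 m), for 0.1 s.
2. with the jaw on the nut, the wrench clicks (its handle has broken over by more than 0.02 rad) (horizontal distance between wrench_jaw and nut_center below 0.01 m and angle between the x axis of wrench_jaw and the x axis of wrench_grip, either way round above 0.02 rad), for 0.05 s.
At the end, for the whole second after the job is handed in: After the click the wrench lies flat (within 0.1 rad) and at rest on the blue mat, the middle of its grip and its jaw both above the mat, and the nut is at rest (z of wrench_grip in the frame of tool_mat between 0.01 and 0.022 m and x of wrench_grip in the frame of tool_mat between -0.15 and 0.15 m and y of wrench_grip in the frame of tool_mat between -0.065 and 0.065 m and x of wrench_jaw in the frame of tool_mat between -0.15 and 0.15 m and y of wrench_jaw in the frame of tool_mat between -0.065 and 0.065 m and angle between wrench_grip's own z axis and vertical below 0.1 rad and linear speed of wrench below 0.02 m/s and angular speed of union_nut below 0.05 rad/s); the robot touches nothing.
It fails at once if after the click the wrench is pulled on to its hard stop (over-tightening) (angle between the x axis of wrench_jaw and the x axis of wrench_grip, either way round above 0.13 rad).
It fails at once if the nut is turned or pushed with the fingers instead of the wrench (contact force between the fingers and union_nut above 2 N).
It fails at once if the wrench is dropped or thrown (moving faster than 0.6 m/s with no finger on it) (linear speed of wrench above 0.6 m/s and contact force between the fingers and wrench below 0.1 N).
It fails at once if a bystander (spare regulator, fittings tray, sealant jar or hose adapter) is moved by more than 2 cm (distance of any of spare_regulator, fittings_tray, sealant_jar, hose_adapter from where it was at the start of the episode above 0.02 m).
It also fails if it takes over 72 s, if anything falls off the work surface, if the arm or the gripper's body presses on something with over 40 N, if the wrist force passes 120 N, or if a joint passes its speed limit or range.

## Working session

There is one attempt and no reset: what is moved stays moved. The work goes in short steps, Python scripts to look and compute and a tool call to move; the robot and the scene stay as the last step left them, time stands still between calls to the robot, and variables do not carry over. Pictures are saved under pics/ and viewed, and the job is handed in when it is done.

Besides the shell and the picture viewer there is one more tool, called after "Emit:" in YAML: its name, and indented under it one key for each argument. drive_tool: Moves the arm, as the interface text tells. Its arguments: {"type":"object","properties":{"rows":{"type":"array","items":{"type":"array"}},"newtons":{"type":"number"}},"required":["rows"]}

```bash
mkdir -p pics; ls; cat > h.py <<'E'
import numpy as np, cv2
from station import manip, imaging
def cam(n):
    p=imaging.camera_params(n)
    K=np.array(p['mtx'],float)
    if n=='wrist':
        s=manip.state(); T=np.eye(4); T[:3,:3]=np.array(s['eef_rot']); T[:3,3]=s['eef_pos']
        M=T@np.array(p['tool_from_camera']); return K,M[:3,:3],M[:3,3]
    R=cv2.Rodrigues(np.array(p['rvec'],float))[0]; t=np.array(p['tvec'],float).ravel()
    return K,R.T,-R.T@t   # cam->world
def ray(c,uv,z):
    K,R,o=c; d=R@np.linalg.inv(K)@np.array([uv[0],uv[1],1.]); return o+d*(z-o[2])/d[2]
def proj(c,P):
    K,R,o=c; q=K@(R.T@(np.array(P,float)-o)); return q[:2]/q[2]
E
python3 - <<'E'
from h import *
for n in ('scene','top','wrist'):
    c=cam(n); print(n,c[2].round(0),c[1][:,2].round(2),c[0][0,0]); cv2.imwrite(f'pics/{n}0.png',imaging.snapshot(n))
print(manip.state())
E
```

```text
pics
scene [1640.  252.  793.] [-0.83 -0.14 -0.54] 538.9891077244527
top [ 547.   83. 1020.] [ 0.09  0.03 -1.  ] 454.6216656604601
wrist [104. 619. 384.] [ 0.23 -0.07 -0.97] 356.33503753831525
{'time': 0.15, 'joint_positions': array([ 1.29362938e+00,  3.53499207e-01,  1.63395223e+00,  4.97490254e-05,
        1.15520494e+00, -2.41147227e-03]), 'joint_vel': array([-8.92445542e-05, -3.10816649e-03, -2.22751549e-03, -4.99507609e-04,
        2.42614482e-04,  1.92334859e-03]), 'joint_torque': array([ 6.39621263e-06, -5.94203103e+01, -3.34470248e+01,  6.96817157e-02,
        2.04086717e-02, -6.80833455e-05]), 'eef_pos': array([169.45754825, 601.19644198, 214.03455079]), 'eef_rot': array([[-3.34844865e-04, -9.62486106e-01,  2.71330765e-01],
       [-1.01066854e-03,  2.71330968e-01,  9.62485576e-01],
       [-9.99999433e-01,  4.80578829e-05, -1.06360821e-03]]), 'wrist_force': array([ 0.64494981, -0.36035022,  0.10686142]), 'moment': array([-0.03142821, -0.05036422,  0.03302041]), 'finger_gap': 92.08426507377243}
```

View pics/scene0.png

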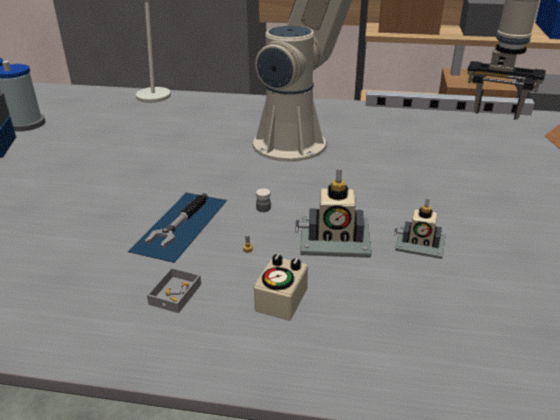

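View pics/top0.png

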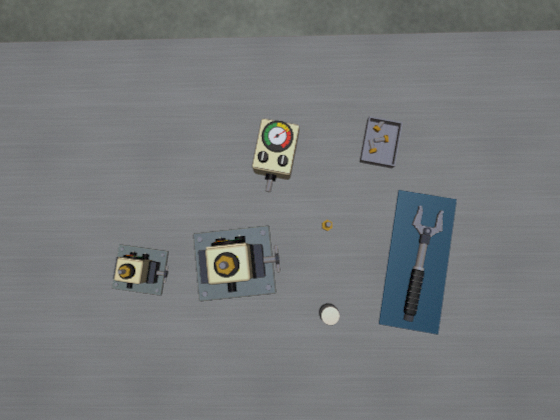

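View pics/wrist0.png

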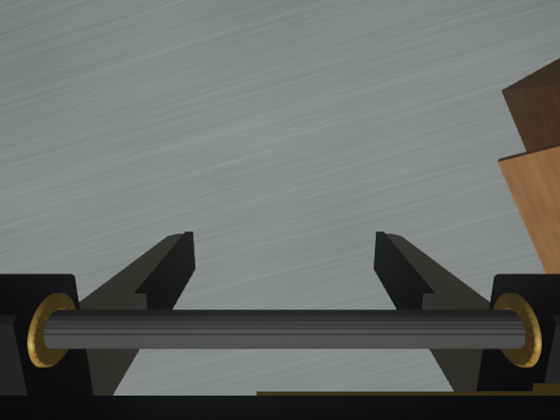

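Two work units are in view: a large one at top (235,262) and a small look-alike at top (140,270). I'll measure both against 150x170 bed, and enlarge crops to confirm.

```bash
python3 - <<'E'
from h import *
im=cv2.imread('pics/top0.png'); c=cam('top')
a=cv2.resize(im[210:310,185:285],None,fx=4,fy=4,interpolation=cv2.INTER_CUBIC)
b=cv2.resize(im[185:335,375:465],None,fx=4,fy=4,interpolation=cv2.INTER_CUBIC)
o=np.zeros((600,800,3),np.uint8); o[:400,:400]=a; o[:600,420:780]=b
cv2.imwrite('pics/crop1.png',o)
for nm,q in (('big',[(194,233),(268,226),(276,294),(200,301)]),('small',[(119,245),(168,250),(163,295),(113,289)])):
    P=np.array([ray(c,p,16)[:2] for p in q]); print(nm,P.round(0).tolist(),[np.linalg.norm(P[i]-P[i-1]).round(0) for i in range(4)])
hsv=cv2.cvtColor(im,cv2.COLOR_BGR2HSV)
m=cv2.inRange(hsv,(95,120,40),(115,255,255)); m=cv2.morphologyEx(m,cv2.MORPH_CLOSE,np.ones((25,25)))
ct=max(cv2.findContours(m,0,2)[0],key=cv2.contourArea)
w=np.array([ray(c,p[0],4)[:2] for p in ct],np.float32); print('mat',cv2.minAreaRect(w)); print(cv2.boxPoints(cv2.minAreaRect(w)).round(0).tolist())
E
```

```text
big [[588.0, 286.0], [602.0, 121.0], [453.0, 105.0], [439.0, 272.0]] [np.float64(150.0), np.float64(165.0), np.float64(150.0), np.float64(167.0)]
small [[563.0, 454.0], [551.0, 344.0], [453.0, 354.0], [466.0, 465.0]] [np.float64(97.0), np.float64(111.0), np.float64(99.0), np.float64(112.0)]
mat ((523.4080810546875, -207.01980590820312), (127.36274719238281, 296.68426513671875), 79.78942108154297)
[[366.0, -243.0], [658.0, -296.0], [681.0, -171.0], [389.0, -118.0]]
```

View pics/crop1.png

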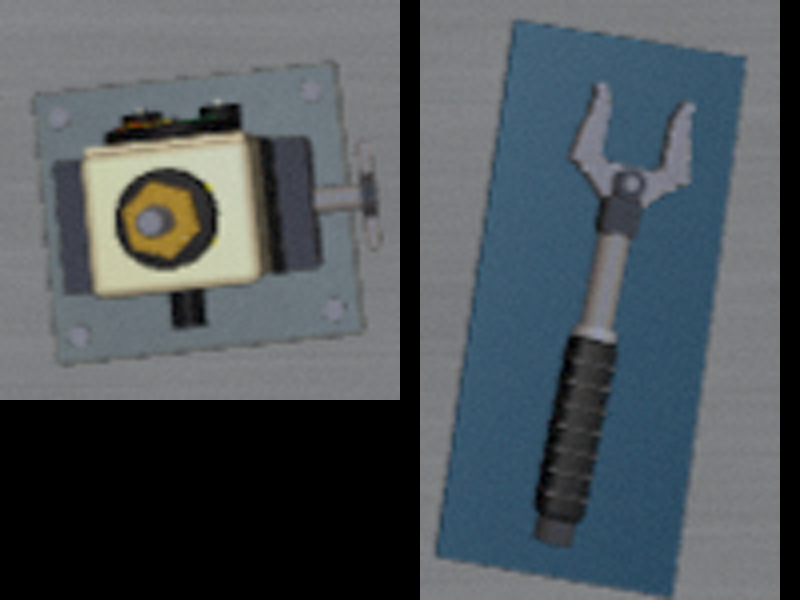

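Confirmed: the unit at top (235,262) has a ~150x167 bed (the other is ~98x111), so it's the one meant. The jaw opens toward top (427,215), the grip middle is near (414,292).

```bash
python3 - <<'E'
from h import *
c=cam('top')
f=lambda x,y,ox,oy,bx:((x-bx)/4+ox,y/4+oy)
W=lambda x,y,z=22:ray(c,f(x,y,375,185,420),z)
print('nut',ray(c,f(160,218,185,210,0),165).round(1))
print('tail top',ray(c,f(152,220,185,210,0),200).round(1))
print('port',ray(c,f(167,218,185,210,0),150).round(1))
g1=W(596,335);g2=W(558,520);t1=W(602,85);t2=W(688,103);pv=W(629,184,24);e=W(553,545,16)
print(g1,g2,t1,t2,pv,e)
g=(g1+g2)/2; j=(t1+t2)/2
for a,b in ((g,j),(g2,pv),(e,pv)): print(np.degrees(np.arctan2(*(b-a)[[1,0]])),np.linalg.norm((b-a)[:2]))
print('grip',g)
E
```

```text
nut [522.5 197.  165. ]
tail top [522.6 195.9 200. ]
port [522.  195.6 150. ]
[ 506.13291859 -204.47078744   22.        ] [ 407.91629833 -180.71603259   22.        ] [ 641.69996247 -212.65887385   22.        ] [ 631.31291888 -258.74764628   22.        ] [ 587.3964786  -224.59807933   24.        ] [ 393.85204471 -179.17340945   16.        ]
-13.506058969048107 184.586530565749
-13.739013640101563 184.76679663049174
-13.208202367659046 198.80354253217808
grip [ 457.02460846 -192.59341001   22.        ]
```

Emit:
drive_tool:
  rows:
    - [[-46,-423,-293],[0,0,0],0]
    - [[-46,-423,-293],[0,0,0],0]
    - [[-46,-423,-293],[0,0,0],0]
    - [[-46,-423,-293],[0,0,0],0]
    - [[-46,-423,-293],[0,0,0],0]
    - [[-46,-423,-293],[0,0,0],0]
    - [[-46,-423,-293],[0,0,0],0]
    - [[-46,-423,-293],[0,0,0],0]
    - [[-46,-423,-293],[0,0,0],0]
    - [[-46,-423,-293],[0,0,0],0]
    - [[-46,-423,-293],[0,0,0],0]
    - [[-46,-423,-293],[0,0,0],0]

```text
time: 1.15
eef_pos: [487.5, 215.6, 259.3]
eef_rot: [[0.0, -0.962, 0.271], [0.0, 0.271, 0.962], [-1.0, -0.0, 0.0]]
wrist_force: [0.8, 0.3, -0.9]
finger_gap: 92.3
```

Emit:
drive_tool:
  rows:
    - [[0,0,0],[0,0,0],0]
    - [[0,0,0],[0,0,0],0]
    - [[0,0,0],[0,0,0],0]

```text
time: 1.4
eef_pos: [486.2, 217.5, 258.7]
eef_rot: [[-0.001, -0.962, 0.272], [0.0, 0.272, 0.962], [-1.0, 0.001, -0.0]]
wrist_force: [-0.2, 0.3, 0.0]
finger_gap: 91.8
```

```bash
python3 - <<'E'
from h import *
c=cam('wrist'); im=imaging.snapshot('wrist'); cv2.imwrite('pics/w1.png',im)
np.savez('w1.npz',K=c[0],R=c[1],o=c[2]); s=manip.state(); print(s['eef_pos'],s['joint_positions'].round(2),proj(c,[522.3,196,165]))
E
```

```text
[485.85559989 218.10347767 258.73923395] [ 0.42  0.17  1.78  0.    1.2  -0.88] [271.1162091  253.38549928]
```

View pics/w1.png

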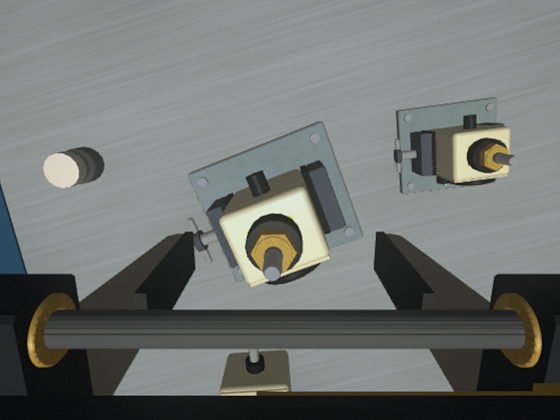

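```bash
python3 - <<'E'
from h import *
d=np.load('w1.npz'); c=(d['K'],d['R'],d['o'])
im=cv2.imread('pics/w1.png')
cv2.imwrite('pics/c2.png',cv2.resize(im[205:295,215:335],None,fx=6,fy=6,interpolation=cv2.INTER_CUBIC))
hsv=cv2.cvtColor(im,cv2.COLOR_BGR2HSV)
m=cv2.inRange(hsv,(8,110,80),(28,255,255)); m[:,:230]=0;m[:,320:]=0;m[:200]=0;m[300:]=0
ct=max(cv2.findContours(m,0,2)[0],key=cv2.contourArea); h=cv2.convexHull(ct)[:,0]
P=np.array([ray(c,p,165)[:2] for p in h]); print(h.tolist()); print(P.round(1).tolist()); print(P.min(0),P.max(0))
E
```

```text
[[284, 230], [285, 231], [292, 242], [295, 247], [296, 252], [296, 253], [294, 257], [288, 267], [286, 270], [285, 271], [282, 271], [262, 270], [260, 269], [259, 268], [252, 257], [251, 255], [251, 251], [256, 241], [261, 232], [263, 230]]
[[506.4, 211.1], [507.4, 211.7], [517.6, 214.5], [522.3, 215.6], [526.6, 215.3], [527.4, 215.0], [530.2, 212.6], [537.2, 205.7], [539.2, 203.5], [539.9, 202.5], [539.2, 200.1], [534.0, 185.0], [532.7, 183.7], [531.6, 183.1], [521.1, 180.5], [519.2, 180.3], [516.0, 181.3], [509.1, 187.5], [503.0, 193.4], [501.9, 195.4]]
[501.88360692 180.2730433 ] [539.85153619 215.62954178]
```

View pics/c2.png

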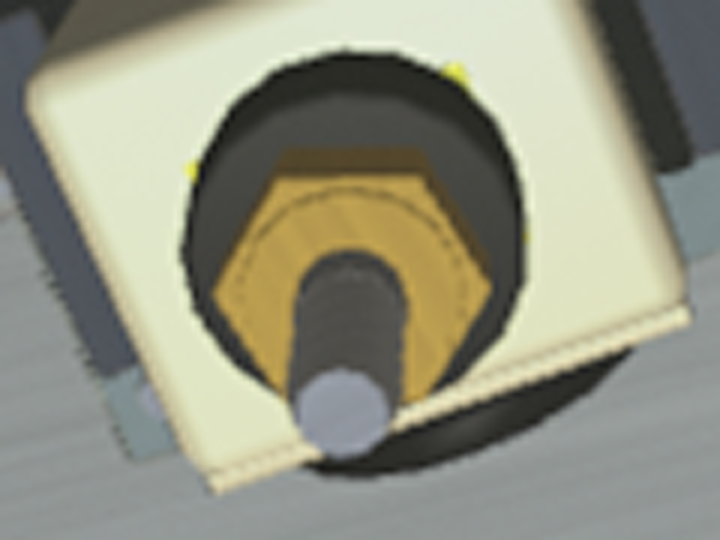

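```bash
python3 - <<'E'
from h import *
d=np.load('w1.npz'); c=(d['K'],d['R'],d['o'])
q=[(278,175),(424,176),(490,292),(214,295)]
P=[ray(c,(x/6+215-.4,y/6+205-.4),165)[:2] for x,y in q]
for p in P: print(p.round(1))
A,B,C,D=P
an=lambda v:np.degrees(np.arctan2(v[1],v[0]))
print('long diag',np.linalg.norm(C-D),(C+D)/2,an(C-D)); print('edge',np.linalg.norm(B-A),an(B-A)); print(an(C-B)+60,an(A-D)-60, np.linalg.norm(C-B),np.linalg.norm(A-D))
E
```

```text
[504.4 193. ]
[509.7 211.2]
[527.7 215.2]
[518.1 180. ]
long diag 36.44464137519384 [522.87280761 197.60490494] 74.76289454605221
edge 19.003749376519202 73.68661898041891
72.5046684507081 76.56850160399907 18.355350794449816 18.83751873327713
```

Emit:
drive_tool:
  rows:
    - [[0,-84,-403],[0,0,0],0]
    - [[0,-84,-403],[-2,0,0],0]
    - [[0,-84,-403],[-2,0,0],0]
    - [[0,-84,-403],[-2,0,0],0]
    - [[0,-84,-403],[-2,0,0],0]
    - [[0,-84,-403],[-2,0,0],0]
    - [[100,-84,-403],[-2,0,0],0]
    - [[100,-84,-403],[-2,0,0],0]
    - [[100,-84,-403],[-2,0,0],0]
    - [[100,-84,-403],[-2,0,0],0]
    - [[100,-84,-403],[-2,0,0],0]
    - [[100,-84,-403],[-2,0,0],0]

```text
time: 2.45
eef_pos: [456.6, -194.0, 156.5]
eef_rot: [[-0.004, -0.971, 0.238], [0.001, 0.238, 0.971], [-1.0, 0.004, 0.0]]
wrist_force: [-0.9, 0.6, 0.3]
finger_gap: 91.9
```

Emit:
drive_tool:
  rows:
    - [[0,0,0],[0,0,0],0]
    - [[0,0,0],[0,0,0],0]

```text
time: 2.62
eef_pos: [458.6, -191.6, 159.5]
eef_rot: [[0.0, -0.972, 0.236], [0.0, 0.236, 0.972], [-1.0, -0.0, 0.0]]
wrist_force: [0.1, -0.5, 0.2]
finger_gap: 91.9
```

```bash
python3 - <<'E'
from h import *
c=cam('wrist'); im=imaging.snapshot('wrist'); cv2.imwrite('pics/w2.png',im)
np.savez('w2.npz',K=c[0],R=c[1],o=c[2]); s=manip.state(); print(s['eef_pos'],s['eef_rot'].round(4).tolist(),proj(c,[457,-193,22]))
E
```

```text
[ 458.82484911 -191.5842329   159.80972507] [[0.0008, -0.9718, 0.2359], [0.0001, 0.2359, 0.9718], [-1.0, -0.0008, 0.0003]] [282.67026312 189.9568109 ]
```

View pics/w2.png

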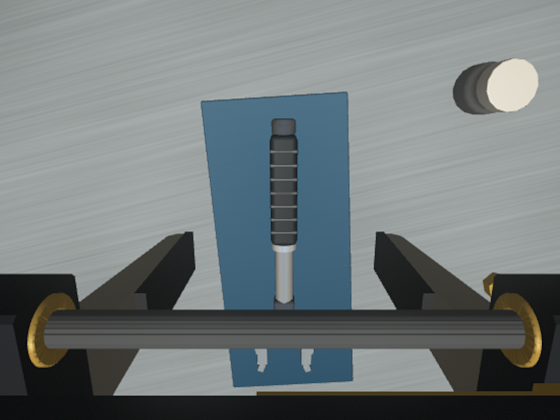

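```bash
python3 - <<'E'
from h import *
d=np.load('w2.npz'); c=(d['K'],d['R'],d['o']); s=manip.state(); R=s['eef_rot']; p=s['eef_pos']
for uv in ((284,135),(284,245),(284,190),(284.5,262),(284,300)):
    P=ray(c,uv,22); print(P.round(1),(R.T@(P-p)).round(1))
E
```

```text
[ 410.9 -180.5   22. ] [137.8  49.3  -0.6]
[ 507.5 -204.1   22. ] [137.8 -50.1  -0.8]
[ 457.3 -191.9   22. ] [137.8   1.5  -0.7]
[ 523.9 -207.7   22. ] [137.9 -66.9  -0.3]
[ 561.8 -217.4   22. ] [ 137.9 -106.    -0.9]
```

Emit:
drive_tool:
  rows:
    - [[40,-10,-1],[0,0,0],0]
    - [[80,-10,-1],[0,0,0],0]
    - [[115,-10,-1],[0,0,0],0]
    - [[140,-10,-1],[0,0,0],0]
    - [[150,-10,-1],[0,0,0],0]
    - [[154,-10,-1],[0,0,0],0]
    - [[154,-10,-1],[0,0,0],0]
    - [[154,-10,-1],[0,0,0],0]

```text
time: 3.33
eef_pos: [469.0, -196.3, 6.6]
eef_rot: [[0.002, -0.972, 0.237], [-0.001, 0.237, 0.972], [-1.0, -0.002, -0.0]]
wrist_force: [0.3, -0.4, 0.1]
finger_gap: 92.0
```

Emit:
drive_tool:
  rows:
    - [[0,0,0],[0,0,0],1]
    - [[0,0,0],[0,0,0],1]
    - [[0,0,0],[0,0,0],1]
    - [[0,0,0],[0,0,0],1]
    - [[0,0,0],[0,0,0],1]
    - [[0,0,0],[0,0,0],1]
    - [[0,0,0],[0,0,0],1]
    - [[0,0,0],[0,0,0],1]
    - [[0,0,0],[0,0,0],1]
  newtons: 45

```text
time: 4.08
eef_pos: [467.6, -196.5, 5.1]
eef_rot: [[-0.0, -0.971, 0.238], [0.0, 0.238, 0.971], [-1.0, 0.0, 0.0]]
wrist_force: [-0.9, -0.3, -0.5]
finger_gap: 33.9
```

Emit:
drive_tool:
  rows:
    - [[0,0,0],[0,0,0],1]
    - [[0,0,0],[0,0,0],1]
    - [[0,0,0],[0,0,0],1]
    - [[0,0,0],[0,0,0],1]
    - [[0,0,0],[0,0,0],1]

```text
time: 4.5
eef_pos: [467.6, -196.4, 5.0]
eef_rot: [[-0.0, -0.971, 0.238], [0.0, 0.238, 0.971], [-1.0, 0.0, 0.0]]
wrist_force: [-0.5, 1.4, -0.8]
finger_gap: 23.5
```

Emit:
drive_tool:
  rows:
    - [[-5,0,0],[0,0,0],1]
    - [[-15,0,0],[0,0,0],1]
    - [[-35,0,0],[0,0,0],1]
    - [[-60,0,0],[0,0,0],1]
    - [[-85,0,0],[0,0,0],1]
    - [[-110,0,0],[0,0,0],1]
    - [[-135,0,0],[0,0,0],1]
    - [[-160,0,0],[0,0,0],1]
    - [[-185,0,0],[0,0,0],1]
    - [[-205,0,0],[0,0,0],1]
    - [[-215,0,0],[0,0,0],1]
    - [[-220,0,0],[0,0,0],1]
  newtons: 55

```text
time: 5.5
eef_pos: [468.1, -196.7, 227.1]
eef_rot: [[0.002, -0.971, 0.238], [-0.001, 0.238, 0.971], [-1.0, -0.003, -0.0]]
wrist_force: [-0.4, 0.3, -3.7]
finger_gap: 23.7
```

Emit:
drive_tool:
  rows:
    - [[0,10,12],[-2,0,0],1]
    - [[0,30,38],[-5,0,0],1]
    - [[0,52,66],[-8,0,0],1]
    - [[0,74,94],[-11,0,0],1]
    - [[0,96,122],[-14,0,0],1]
    - [[0,118,150],[-17,0,0],1]
    - [[0,140,178],[-20,0,0],1]
    - [[0,162,206],[-23,0,0],1]
    - [[0,184,234],[-26,0,0],1]
    - [[0,206,262],[-28,0,0],1]
    - [[0,220,282],[-28,0,0],1]
    - [[0,229,294],[-28,0,0],1]

```text
time: 6.5
eef_pos: [312.1, 145.1, 223.8]
eef_rot: [[-0.003, -0.968, -0.249], [-0.0, -0.249, 0.968], [-1.0, 0.003, 0.0]]
wrist_force: [0.4, -0.4, -3.0]
finger_gap: 23.4
```

Emit:
drive_tool:
  rows:
    - [[0,0,0],[0,0,0],1]
    - [[0,0,0],[0,0,0],1]
    - [[0,0,0],[0,0,0],1]

```text
time: 6.75
eef_pos: [314.4, 142.9, 224.4]
eef_rot: [[-0.001, -0.969, -0.247], [-0.001, -0.247, 0.969], [-1.0, 0.002, -0.001]]
wrist_force: [0.1, 0.8, -3.5]
finger_gap: 23.4
```

```bash
python3 - <<'E'
from h import *
for n in('top','scene'): cv2.imwrite(f'pics/{n}1.png',imaging.snapshot(n))
a=cv2.imread('pics/top1.png')[210:350,150:350]; cv2.imwrite('pics/c3.png',cv2.resize(a,None,fx=4,fy=4,interpolation=cv2.INTER_CUBIC))
b=cv2.imread('pics/scene1.png')[120:270,240:440]; cv2.imwrite('pics/c4.png',cv2.resize(b,None,fx=4,fy=4,interpolation=cv2.INTER_CUBIC))
E
```

```text
(no output)
```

View pics/c3.png

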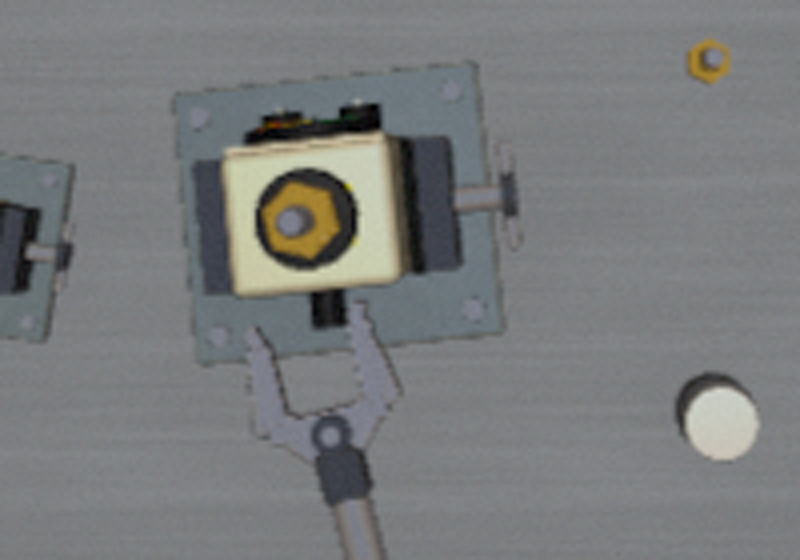

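View pics/c4.png

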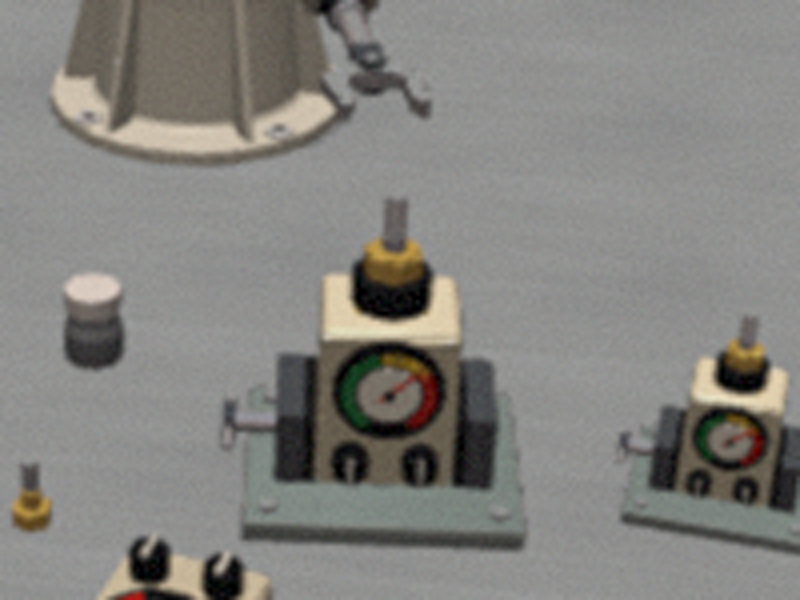

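```bash
python3 - <<'E'
from h import *
c=cam('top'); s=manip.state(); p=s['eef_pos'];R=s['eef_rot'];print(p)
f=lambda x,y:((x-1.5)/4+150,(y-1.5)/4+210)
for z in (235,241):
    t1=ray(c,f(254,330),z);t2=ray(c,f(360,303),z); pv=ray(c,f(330,432),z+2)
    m=(t1+t2)/2
    for P in (m,pv,t1,t2): print(z,P.round(1),(R.T@(P-p)).round(1))
# triangulate tips via scene
cs=cam('scene'); g=lambda x,y:((x-1.5)/4+240,(y-1.5)/4+120)
def tri(ua,ub):
    A=[];b=[]
    for cc,u in((c,ua),(cs,ub)):
        d=cc[1]@np.linalg.inv(cc[0])@np.array([u[0],u[1],1]); d/=np.linalg.norm(d); M=np.eye(3)-np.outer(d,d);A.append(M);b.append(M@cc[2])
    return np.linalg.lstsq(np.vstack(A),np.hstack(b),rcond=None)[0]
for ua,ub in (((254,330),(427,108)),((360,303),(344,108))): 
    P=tri(f(*ua),g(*ub)); print('tri',P.round(1),(R.T@(P-p)).round(1))
print('nut tri',tri(f(301,217),g(394,245)))
print('tail', tri(f(292,220),g(397,202)))
E
```

```text
[314.95390483 142.69844344 224.69765554]
235 [483.1 185.3 235. ] [ -10.4 -173.5   -0. ]
235 [434.7 175.2 237. ] [ -12.4 -124.1    2.1]
235 [477.6 208.  235. ] [ -10.5 -173.7   23.4]
235 [488.7 162.5 235. ] [ -10.4 -173.3  -23.5]
241 [483.6 184.5 241. ] [ -16.4 -173.8   -0.9]
241 [435.6 174.5 243. ] [ -18.4 -124.7    1.2]
241 [478.1 207.1 241. ] [ -16.5 -173.9   22.4]
241 [489.2 161.9 241. ] [ -16.4 -173.6  -24.2]
tri [477.3 209.1 233.9] [  -9.3 -173.7   24.5]
tri [488.8 162.1 236. ] [ -11.4 -173.3  -23.8]
nut tri [523.64312671 197.37666649 165.98029485]
tail [523.09234283 197.62958404 194.46533276]
```

Emit:
drive_tool:
  rows:
    - [[20,0,1],[0,0,0],1]
    - [[40,0,1],[0,0,0],1]
    - [[60,0,1],[0,0,0],1]
    - [[70,0,1],[0,0,0],1]
    - [[75,0,1],[0,0,0],1]
    - [[77,0,1],[0,0,0],1]
    - [[77,0,1],[0,0,0],1]
    - [[77,0,1],[0,0,0],1]

```text
time: 7.52
eef_pos: [315.4, 144.4, 148.7]
eef_rot: [[0.001, -0.969, -0.246], [0.0, -0.246, 0.969], [-1.0, -0.001, 0.0]]
wrist_force: [0.4, -0.4, -3.6]
finger_gap: 23.8
```

```bash
python3 - <<'E'
from h import *
for n in('top','scene'): cv2.imwrite(f'pics/{n}2.png',imaging.snapshot(n))
a=cv2.imread('pics/top2.png')[225:325,180:280]; b=cv2.imread('pics/scene2.png')[150:225,300:375]
o=np.zeros((480,800,3),np.uint8)
o[:400,:400]=cv2.resize(a,None,fx=4,fy=4,interpolation=cv2.INTER_CUBIC); o[:375,420:795]=cv2.resize(b,None,fx=5,fy=5,interpolation=cv2.INTER_CUBIC)
cv2.imwrite('pics/c5.png',o); s=manip.state(); print(s['eef_pos'],s['eef_rot'].round(4).tolist(),s['wrist_force'],s['moment'])
E
```

```text
[315.42284818 144.6067383  148.77218518] [[0.0013, -0.9693, -0.246], [0.0005, -0.246, 0.9693], [-1.0, -0.0014, 0.0002]] [ 0.06478205 -0.53657786 -3.25114059] [-0.02771622  0.10963732  0.01314464]
```

View pics/c5.png

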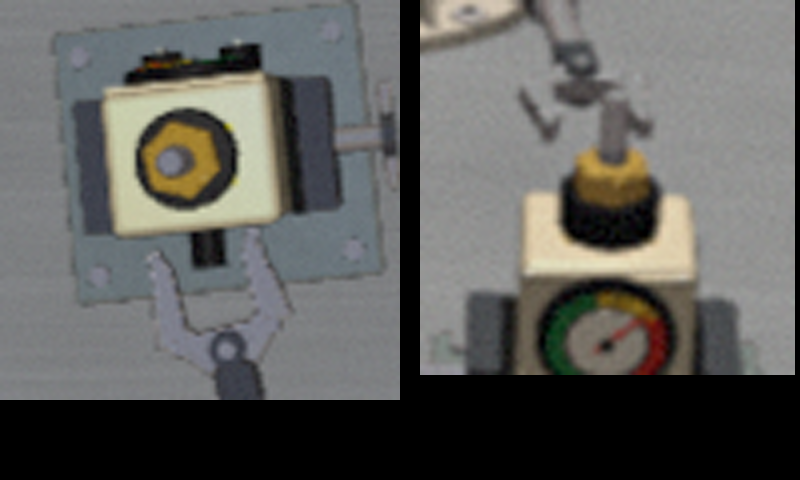

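```bash
python3 - <<'E'
from h import *
c=cam('top'); cs=cam('scene'); s=manip.state(); p=s['eef_pos'];R=s['eef_rot']
f=lambda x,y:((x-1.5)/4+180,(y-1.5)/4+225)
L=lambda P:(R.T@(P-p)).round(1)
t1=ray(c,f(154,255),165);t2=ray(c,f(253,233),165)
print('tips',L(t1),L(t2),L((t1+t2)/2)); print('pivot',L(ray(c,f(227,347),167)))
for q in ((181,160),): print('nut',L(ray(c,f(*q),165)),ray(c,f(*q),165))
print('nutest',L(np.array([522.7,197,157.5])))
# predicted tip tops in scene crop
for y,z in((-174,23),(-174,-23.5)):
  for x in (-19,-16,-13,-10,-7,-4,-1,2): 
    P=p+R@np.array([x,y,z]); u=proj(cs,P); print(x,z,((u-[300,150])*5+[420,0]+2).round(0))
E
```

```text
tips [ -16.  -173.9   23.2] [ -16.  -172.1  -24.2] [ -16.  -173.    -0.5]
pivot [ -18.1 -124.6    0.3]
nut [-1.590e+01 -2.134e+02  1.000e-01] [522.25603221 197.21592652 165.        ]
nutest [-8.400e+00 -2.138e+02 -2.000e-01]
-19 23 [645. 109.]
-16 23 [645. 115.]
-13 23 [644. 120.]
-10 23 [644. 126.]
-7 23 [644. 131.]
-4 23 [643. 137.]
-1 23 [643. 142.]
2 23 [642. 147.]
-19 -23.5 [550. 114.]
-16 -23.5 [550. 119.]
-13 -23.5 [549. 124.]
-10 -23.5 [549. 130.]
-7 -23.5 [549. 135.]
-4 -23.5 [549. 141.]
-1 -23.5 [549. 146.]
2 -23.5 [548. 151.]
```

```bash
python3 - <<'E'
from h import *
b=cv2.imread('pics/scene2.png')[155:195,315:365]; b=cv2.resize(b,None,fx=14,fy=14,interpolation=cv2.INTER_CUBIC)
cs=cam('scene'); s=manip.state(); p=s['eef_pos'];R=s['eef_rot']
for z in (23,-23.5):
  for x in (-17,-5):
    u=proj(cs,p+R@np.array([x,-174,z])); q=((u-[315,155]+.5)*14).astype(int); cv2.circle(b,tuple(int(v) for v in q),3,(0,0,255),-1)
u=proj(cs,[522.6,197,165]);q=((u-[315,155]+.5)*14); cv2.circle(b,tuple(int(v) for v in q),3,(255,0,0),-1)
u=proj(cs,[522.6,197,200]);q=((u-[315,155]+.5)*14); cv2.circle(b,tuple(int(v) for v in q),3,(255,0,0),-1)
cv2.imwrite('pics/c6.png',b)
E
```

```text
(no output)
```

View pics/c6.png

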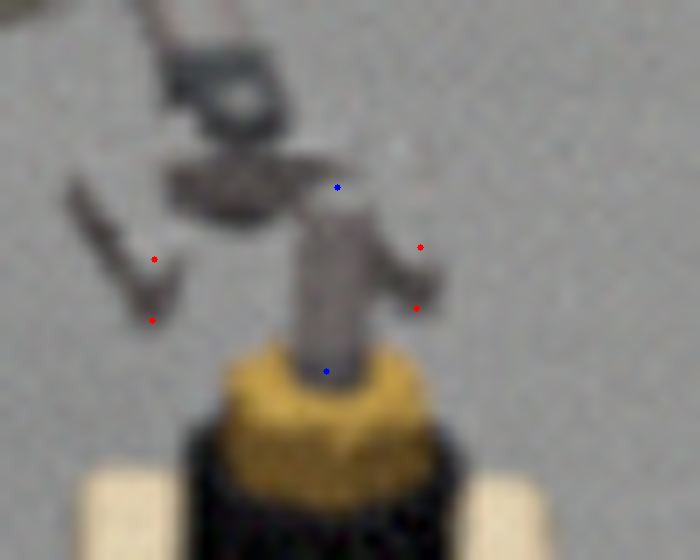

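Emit:
drive_tool:
  rows:
    - [[1.5,-6,0.3],[0,0,0],1]
    - [[1.5,-12,0.3],[0,0,0],1]
    - [[1.5,-18,0.3],[0,0,0],1]
    - [[1.5,-23,0.3],[0,0,0],1]
    - [[1.5,-27,0.3],[0,0,0],1]
    - [[1.5,-31,0.3],[0,0,0],1]
    - [[1.5,-35,0.3],[0,0,0],1]
    - [[1.5,-38,0.3],[0,0,0],1]
    - [[1.5,-40,0.3],[0,0,0],1]

```text
time: 8.37
eef_pos: [353.9, 154.7, 146.6]
eef_rot: [[0.0, -0.969, -0.246], [0.0, -0.246, 0.969], [-1.0, -0.0, 0.0]]
wrist_force: [0.0, -0.8, -3.2]
finger_gap: 23.5
```

Emit:
drive_tool:
  rows:
    - [[0,-3,0],[0,0,0],1]
    - [[0,-6,0],[0,0,0],1]
    - [[0,-9,0],[0,0,0],1]
    - [[0,-11,0],[0,0,0],1]

```text
time: 8.7
eef_pos: [364.6, 157.4, 146.6]
eef_rot: [[0.0, -0.969, -0.246], [0.0, -0.246, 0.969], [-1.0, -0.0, 0.0]]
wrist_force: [0.5, -0.2, -3.8]
finger_gap: 23.8
```

Emit:
drive_tool:
  rows:
    - [[0,-3,0],[0,0,0],1]
    - [[0,-5,0],[0,0,0],1]
    - [[0,-7,0],[0,0,0],1]
    - [[0,-8,0],[0,0,0],1]
    - [[0,-8,0],[0,0,0],1]

```text
time: 9.12
eef_pos: [372.1, 159.4, 146.6]
eef_rot: [[0.0, -0.969, -0.246], [0.0, -0.246, 0.969], [-1.0, -0.0, -0.0]]
wrist_force: [-0.1, 0.5, -2.8]
finger_gap: 23.7
```

```bash
python3 - <<'E'
from h import *
for n in('top','scene'): cv2.imwrite(f'pics/{n}3.png',imaging.snapshot(n))
a=cv2.imread('pics/top3.png')[225:325,180:280]; b=cv2.imread('pics/scene3.png')[150:225,300:375]
o=np.zeros((480,800,3),np.uint8)
o[:400,:400]=cv2.resize(a,None,fx=4,fy=4,interpolation=cv2.INTER_CUBIC); o[:375,420:795]=cv2.resize(b,None,fx=5,fy=5,interpolation=cv2.INTER_CUBIC)
cv2.imwrite('pics/c7.png',o); s=manip.state(); print(s['eef_pos'],s['wrist_force'],s['moment'])
E
```

```text
[371.81847516 159.2490438  146.55954892] [ 0.05396739  0.26102827 -3.52376182] [ 0.01427187  0.07119532 -0.04185826]
```

View pics/c7.png

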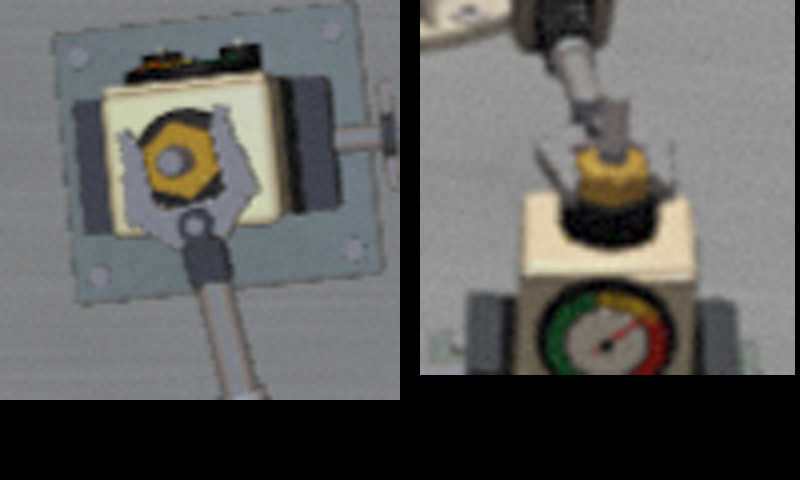

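```bash
python3 - <<'E'
from h import *
c=cam('top'); s=manip.state(); p=s['eef_pos'];R=s['eef_rot']
f=lambda x,y:((x-1.5)/4+180,(y-1.5)/4+225)
L=lambda P:(R.T@(P-p)).round(1)
print('piv',L(ray(c,f(195,225),166)),'nut',L(ray(c,f(181,160),165)),'tips',L(ray(c,f(125,134),164)),L(ray(c,f(221,112),164)))
E
```

```text
piv [ -19.5 -124.3    0.7] nut [ -18.5 -155.2   -0.2] tips [ -17.5 -173.6   22.5] [ -17.5 -172.1  -23.9]
```

Emit:
drive_tool:
  rows:
    - [[0,-0.7,0],[0,0,0],1]
    - [[0,-1.4,0],[0,0,0],1]
    - [[0,-1.4,0],[0,0,0],1]
    - [[0,-1.4,0],[0,0,0],1]

```text
time: 9.55
eef_pos: [373.3, 159.6, 146.6]
eef_rot: [[0.0, -0.969, -0.246], [0.0, -0.246, 0.969], [-1.0, -0.0, 0.0]]
wrist_force: [0.3, -0.0, -2.9]
finger_gap: 23.5
```

Emit:
drive_tool:
  rows:
    - [[0,0,1.3],[0.5,0,0],1]
    - [[0,0,2.7],[1,0,0],1]
    - [[0,0,4.0],[1.5,0,0],1]
    - [[0,-0.1,5.4],[2,0,0],1]
    - [[0,-0.1,5.4],[2,0,0],1]

```text
time: 9.97
eef_pos: [372.0, 165.2, 146.6]
eef_rot: [[0.0, -0.977, -0.212], [0.0, -0.212, 0.977], [-1.0, -0.0, 0.0]]
wrist_force: [0.2, 0.2, -3.3]
finger_gap: 23.5
```

Emit:
drive_tool:
  rows:
    - [[0,0,1.3],[0.5,0,0],1]
    - [[0,0,2.7],[1,0,0],1]
    - [[0,0,4.0],[1.5,0,0],1]
    - [[0,-0.1,5.4],[2,0,0],1]

```text
time: 10.3
eef_pos: [371.0, 170.3, 146.6]
eef_rot: [[-0.0, -0.984, -0.177], [-0.0, -0.177, 0.984], [-1.0, 0.0, 0.0]]
wrist_force: [-0.3, 0.3, -3.9]
finger_gap: 23.5
```

Emit:
drive_tool:
  rows:
    - [[0,0,1.3],[0.5,0,0],1]
    - [[0,0,2.7],[1,0,0],1]
    - [[0,0,4.0],[1.5,0,0],1]
    - [[0,-0.1,5.4],[2,0,0],1]

```text
time: 10.63
eef_pos: [370.1, 175.6, 146.6]
eef_rot: [[0.0, -0.99, -0.143], [-0.0, -0.143, 0.99], [-1.0, -0.0, -0.0]]
wrist_force: [-0.5, 0.0, -3.3]
finger_gap: 23.8
```

Emit:
drive_tool:
  rows:
    - [[0,0,1.3],[0.5,0,0],1]
    - [[0,0,2.7],[1,0,0],1]
    - [[0,0,4.0],[1.5,0,0],1]
    - [[0,-0.1,5.4],[2,0,0],1]

```text
time: 10.97
eef_pos: [369.5, 180.9, 146.6]
eef_rot: [[0.0, -0.994, -0.108], [-0.0, -0.108, 0.994], [-1.0, -0.0, -0.0]]
wrist_force: [0.4, -1.3, -3.5]
finger_gap: 23.5
```

Emit:
drive_tool:
  rows:
    - [[0,0,1.3],[0.5,0,0],1]
    - [[0,0,2.7],[1,0,0],1]
    - [[0,0,4.0],[1.5,0,0],1]
    - [[0,-0.1,5.4],[2,0,0],1]

```text
time: 11.3
eef_pos: [369.1, 186.3, 146.6]
eef_rot: [[0.0, -0.997, -0.073], [-0.0, -0.073, 0.997], [-1.0, -0.0, -0.0]]
wrist_force: [2.4, -2.2, -3.5]
finger_gap: 23.8
```

Emit:
drive_tool:
  rows:
    - [[0,0,1.3],[0.5,0,0],1]
    - [[0,0,2.7],[1,0,0],1]
    - [[0,0,2.7],[1,0,0],1]

```text
time: 11.55
eef_pos: [368.8, 189.1, 146.6]
eef_rot: [[0.0, -0.998, -0.056], [-0.0, -0.056, 0.998], [-1.0, -0.0, -0.0]]
wrist_force: [2.7, -2.8, -3.8]
finger_gap: 23.7
```

```bash
python3 - <<'E'
from h import *
cv2.imwrite('pics/top4.png',imaging.snapshot('top'))
a=cv2.imread('pics/top4.png')[225:325,180:280]
cv2.imwrite('pics/c8.png',cv2.resize(a,None,fx=6,fy=6,interpolation=cv2.INTER_CUBIC)); s=manip.state(); print(s['eef_pos'],s['wrist_force'],s['moment'])
E
```

```text
[368.8799056  188.99419229 146.63236235] [ 2.91149002 -2.715611   -3.13271894] [-0.45988838 -0.29111744  0.00594944]
```

View pics/c8.png

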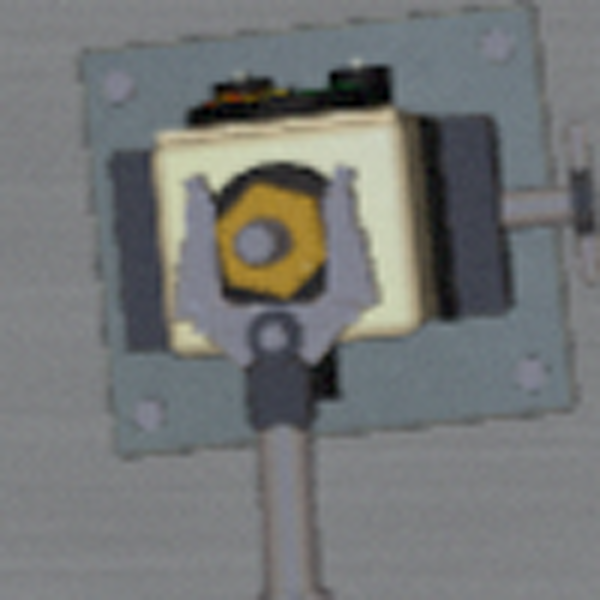

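Emit:
drive_tool:
  rows:
    - [[0,-0.5,1.3],[0.5,0,0],1]
    - [[0,-1,2.7],[1,0,0],1]
    - [[0,-1,2.7],[1,0,0],1]

```text
time: 11.85
eef_pos: [369.1, 191.6, 146.4]
eef_rot: [[-0.001, -0.999, -0.038], [-0.0, -0.038, 0.999], [-1.0, 0.001, -0.0]]
wrist_force: [-1.1, -3.2, -2.3]
finger_gap: 23.5
```

Emit:
drive_tool:
  rows:
    - [[0,0,1.3],[0.5,0,0],1]
    - [[0,0,2.7],[1,0,0],1]
    - [[0,0,2.7],[1,0,0],1]

```text
time: 12.1
eef_pos: [369.3, 194.4, 146.5]
eef_rot: [[-0.0, -1.0, -0.021], [-0.0, -0.021, 1.0], [-1.0, 0.0, -0.0]]
wrist_force: [-0.1, -5.7, -2.0]
finger_gap: 23.5
```

Emit:
drive_tool:
  rows:
    - [[0,0,1.3],[0.5,0,0],1]
    - [[0,0,2.7],[1,0,0],1]
    - [[0,0,2.7],[1,0,0],1]

```text
time: 12.35
eef_pos: [369.5, 197.2, 146.6]
eef_rot: [[0.0, -1.0, -0.004], [-0.0, -0.004, 1.0], [-1.0, -0.0, -0.0]]
wrist_force: [0.6, -3.9, -3.9]
finger_gap: 23.8
```

```bash
cat > look.py <<'E'
from h import *
import sys
im=imaging.snapshot('top'); cv2.imwrite(f'pics/top_{sys.argv[1]}.png',im)
s1=manip.state(); 
a=im[225:325,180:280]
cv2.imwrite(f'pics/c_{sys.argv[1]}.png',cv2.resize(a,None,fx=6,fy=6,interpolation=cv2.INTER_CUBIC)); s=s1; print(s['eef_pos'],s['wrist_force'].round(2),s['moment'].round(3))
E
python3 look.py a
```

```text
[369.52779554 197.17598493 146.59821481] [ 0.15 -3.82 -3.96] [-0.793 -0.161 -0.04 ]
```

View pics/c_a.png

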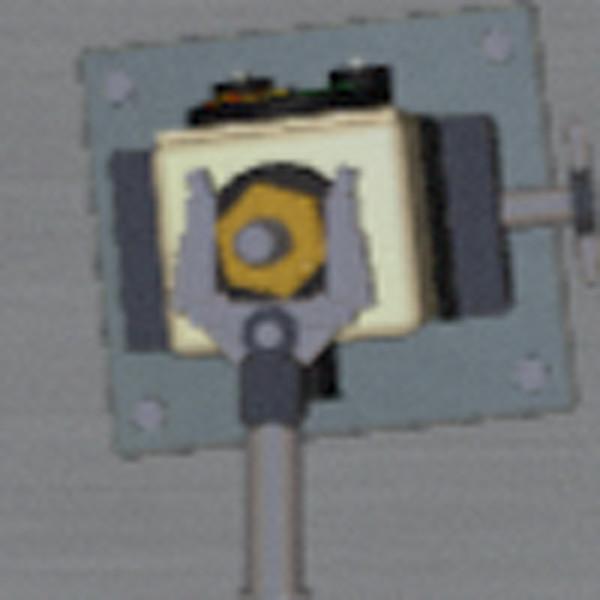

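```bash
python3 - <<'E'
import cv2,numpy as np
o=[cv2.resize(cv2.imread(f'pics/{n}.png')[248:282,205:243],None,fx=10,fy=10,interpolation=cv2.INTER_CUBIC) for n in ('top2','top_a')]
cv2.imwrite('pics/c9.png',np.hstack(o))
E
```

```text
(no output)
```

View pics/c9.png

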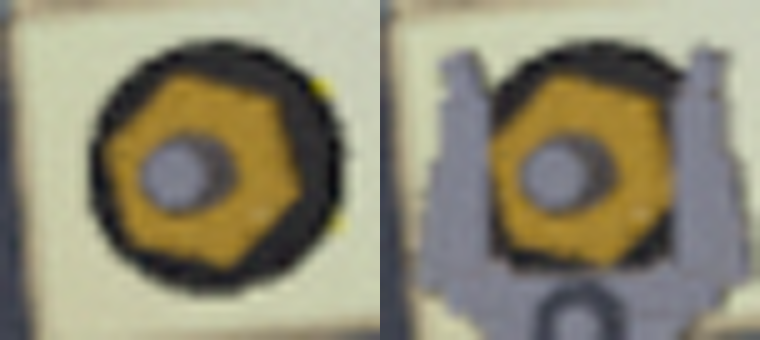

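Emit:
drive_tool:
  rows:
    - [[0,0,1.3],[0.5,0,0],1]
    - [[0,0,2.7],[1,0,0],1]

```text
time: 12.57
eef_pos: [369.6, 199.6, 146.6]
eef_rot: [[0.0, -1.0, 0.013], [-0.0, 0.013, 1.0], [-1.0, -0.0, -0.0]]
wrist_force: [2.8, -6.5, -3.6]
finger_gap: 23.7
```

```bash
python3 look.py b
python3 - <<'E'
import cv2,numpy as np
o=[cv2.resize(cv2.imread(f'pics/{n}.png')[230:330,195:260],None,fx=6,fy=6,interpolation=cv2.INTER_CUBIC) for n in ('top4','top_b')]
cv2.imwrite('pics/c10.png',np.hstack(o))
E
```

```text
[369.67706802 199.77103944 146.6227561 ] [ 1.8  -6.34 -3.78] [-1.029 -0.156  0.037]
```

View pics/c10.png

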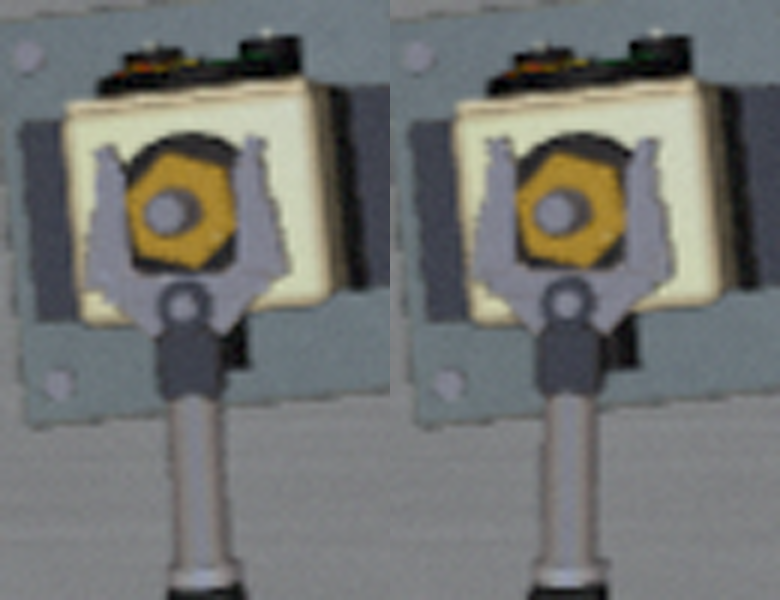

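Emit:
drive_tool:
  rows:
    - [[0,-0.2,1.3],[0.5,0,0],1]
    - [[0,-0.4,2.7],[1,0,0],1]
    - [[0,-0.4,2.7],[1,0,0],1]

```text
time: 12.87
eef_pos: [369.9, 202.4, 146.6]
eef_rot: [[0.0, -1.0, 0.031], [-0.0, 0.031, 1.0], [-1.0, -0.0, -0.0]]
wrist_force: [0.0, -5.1, -3.3]
finger_gap: 23.7
```

Emit:
drive_tool:
  rows:
    - [[0,0,1.3],[0.5,0,0],1]
    - [[0,0,2.7],[1,0,0],1]
    - [[0,0,2.7],[1,0,0],1]

```text
time: 13.12
eef_pos: [370.0, 205.0, 146.5]
eef_rot: [[0.0, -0.999, 0.048], [-0.001, 0.048, 0.999], [-1.0, -0.0, -0.001]]
wrist_force: [1.1, -5.7, -3.1]
finger_gap: 23.6
```

Emit:
drive_tool:
  rows:
    - [[0,0,1.3],[0.5,0,0],1]
    - [[0,0,2.7],[1,0,0],1]
    - [[0,0,2.7],[1,0,0],1]

```text
time: 13.37
eef_pos: [370.1, 207.6, 146.6]
eef_rot: [[0.0, -0.998, 0.066], [-0.001, 0.066, 0.998], [-1.0, -0.0, -0.001]]
wrist_force: [0.9, -7.7, -3.8]
finger_gap: 23.2
```

Emit:
drive_tool:
  rows:
    - [[0,0,1.3],[0.5,0,0],1]
    - [[0,0,2.7],[1,0,0],1]
    - [[0,0,2.7],[1,0,0],1]

```text
time: 13.62
eef_pos: [370.3, 210.3, 146.5]
eef_rot: [[-0.0, -0.997, 0.083], [-0.001, 0.083, 0.997], [-1.0, -0.0, -0.001]]
wrist_force: [1.4, -7.0, -3.5]
finger_gap: 23.5
```

Emit:
drive_tool:
  rows:
    - [[0,0,1.3],[0.5,0,0],1]
    - [[0,0,2.7],[1,0,0],1]
    - [[0,0,2.7],[1,0,0],1]

```text
time: 13.87
eef_pos: [370.5, 213.0, 146.5]
eef_rot: [[0.0, -0.995, 0.1], [-0.001, 0.1, 0.995], [-1.0, -0.0, -0.001]]
wrist_force: [2.2, -6.4, -2.5]
finger_gap: 23.7
```

Emit:
drive_tool:
  rows:
    - [[0,0,1.3],[0.5,0,0],1]
    - [[0,0,2.7],[1,0,0],1]
    - [[0,0,2.7],[1,0,0],1]

```text
time: 14.12
eef_pos: [370.8, 215.6, 146.5]
eef_rot: [[-0.0, -0.993, 0.118], [-0.001, 0.118, 0.993], [-1.0, -0.0, -0.001]]
wrist_force: [0.6, -6.4, -3.3]
finger_gap: 23.6
```

Emit:
drive_tool:
  rows:
    - [[0,0,1.3],[0.5,0,0],1]
    - [[0,0,2.7],[1,0,0],1]
    - [[0,0,2.7],[1,0,0],1]

```text
time: 14.37
eef_pos: [371.1, 218.3, 146.5]
eef_rot: [[0.0, -0.991, 0.135], [-0.001, 0.135, 0.991], [-1.0, -0.0, -0.001]]
wrist_force: [1.5, -7.2, -2.6]
finger_gap: 24.3
```

Emit:
drive_tool:
  rows:
    - [[0,0,1.3],[0.5,0,0],1]
    - [[0,0,2.7],[1,0,0],1]
    - [[0,0,2.7],[1,0,0],1]

```text
time: 14.62
eef_pos: [371.5, 220.9, 146.5]
eef_rot: [[0.0, -0.988, 0.152], [-0.001, 0.152, 0.988], [-1.0, -0.0, -0.001]]
wrist_force: [1.0, -7.2, -3.2]
finger_gap: 23.6
```

Emit:
drive_tool:
  rows:
    - [[0,0,1.3],[0.5,0,0],1]
    - [[0,0,2.7],[1,0,0],1]
    - [[0,0,2.7],[1,0,0],1]

```text
time: 14.87
eef_pos: [371.9, 223.6, 146.5]
eef_rot: [[-0.0, -0.986, 0.169], [-0.001, 0.169, 0.986], [-1.0, -0.0, -0.001]]
wrist_force: [1.9, -7.0, -3.4]
finger_gap: 23.8
```

Emit:
drive_tool:
  rows:
    - [[0,0,1.3],[0.5,0,0],1]
    - [[0,0,2.7],[1,0,0],1]
    - [[0,0,2.7],[1,0,0],1]

```text
time: 15.12
eef_pos: [372.4, 226.2, 146.5]
eef_rot: [[0.0, -0.982, 0.187], [-0.001, 0.187, 0.982], [-1.0, -0.0, -0.001]]
wrist_force: [2.1, -8.3, -2.6]
finger_gap: 23.6
```

Emit:
drive_tool:
  rows:
    - [[0,0,1.3],[0.5,0,0],1]
    - [[0,0,2.7],[1,0,0],1]
    - [[0,0,2.7],[1,0,0],1]

```text
time: 15.37
eef_pos: [373.1, 229.0, 146.6]
eef_rot: [[0.0, -0.979, 0.204], [-0.001, 0.204, 0.979], [-1.0, -0.001, -0.001]]
wrist_force: [2.3, -5.6, -2.8]
finger_gap: 24.0
```

Emit:
drive_tool:
  rows:
    - [[0,0,1.3],[0.5,0,0],1]
    - [[0,0,2.7],[1,0,0],1]
    - [[0,0,2.7],[1,0,0],1]

```text
time: 15.62
eef_pos: [373.6, 231.5, 146.5]
eef_rot: [[0.0, -0.975, 0.221], [-0.001, 0.221, 0.975], [-1.0, -0.0, -0.001]]
wrist_force: [3.3, -7.5, -2.8]
finger_gap: 23.6
```

Emit:
drive_tool:
  rows:
    - [[0,-0.2,1.3],[0.5,0,0],1]
    - [[0,-0.5,2.7],[1,0,0],1]
    - [[0,-0.5,2.7],[1,0,0],1]

```text
time: 15.87
eef_pos: [374.2, 233.9, 146.4]
eef_rot: [[-0.001, -0.971, 0.238], [-0.001, 0.238, 0.971], [-1.0, 0.0, -0.001]]
wrist_force: [0.4, -7.3, -2.4]
finger_gap: 23.6
```

```bash
python3 look.py c
```

```text
[374.21046388 233.84285126 146.40785338] [-1.1  -7.24 -3.35] [-1.376 -0.168  0.113]
```

View pics/c_c.png

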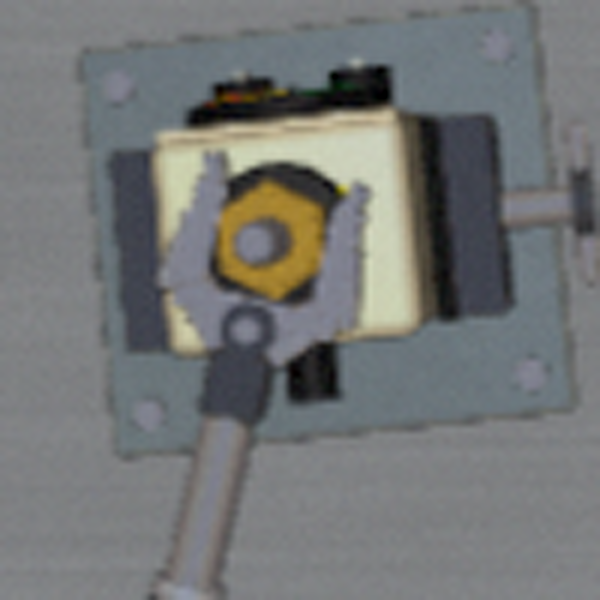

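Emit:
drive_tool:
  rows:
    - [[0,0,1.3],[0.5,0,0],1]
    - [[0,0,2.7],[1,0,0],1]
    - [[0,0,2.7],[1,0,0],1]

```text
time: 16.17
eef_pos: [374.9, 236.5, 146.4]
eef_rot: [[-0.001, -0.967, 0.255], [-0.001, 0.255, 0.967], [-1.0, 0.0, -0.001]]
wrist_force: [0.9, -7.4, -2.4]
finger_gap: 23.5
```

Emit:
drive_tool:
  rows:
    - [[0,0,1.3],[0.5,0,0],1]
    - [[0,0,2.7],[1,0,0],1]
    - [[0,0,2.7],[1,0,0],1]

```text
time: 16.42
eef_pos: [375.6, 239.1, 146.4]
eef_rot: [[-0.001, -0.962, 0.271], [-0.001, 0.271, 0.962], [-1.0, 0.0, -0.001]]
wrist_force: [0.7, -7.1, -2.9]
finger_gap: 23.7
```

Emit:
drive_tool:
  rows:
    - [[0,0,1.3],[0.5,0,0],1]
    - [[0,0,2.7],[1,0,0],1]
    - [[0,0,2.7],[1,0,0],1]

```text
time: 16.67
eef_pos: [376.6, 242.0, 146.5]
eef_rot: [[-0.0, -0.958, 0.288], [-0.001, 0.288, 0.958], [-1.0, -0.0, -0.001]]
wrist_force: [2.5, -6.4, -3.0]
finger_gap: 23.6
```

Emit:
drive_tool:
  rows:
    - [[0,0,1.3],[0.5,0,0],1]
    - [[0,0,2.7],[1,0,0],1]
    - [[0,0,2.7],[1,0,0],1]

```text
time: 16.92
eef_pos: [377.3, 244.2, 146.4]
eef_rot: [[-0.0, -0.952, 0.305], [-0.001, 0.305, 0.952], [-1.0, -0.0, -0.001]]
wrist_force: [0.7, -8.8, -2.7]
finger_gap: 23.6
```

Emit:
drive_tool:
  rows:
    - [[0,0,1.3],[0.5,0,0],1]
    - [[0,0,2.7],[1,0,0],1]
    - [[0,0,2.7],[1,0,0],1]

```text
time: 17.17
eef_pos: [378.1, 246.8, 146.4]
eef_rot: [[-0.0, -0.947, 0.321], [-0.002, 0.321, 0.947], [-1.0, -0.0, -0.002]]
wrist_force: [2.0, -7.7, -2.4]
finger_gap: 23.4
```

Emit:
drive_tool:
  rows:
    - [[0,0,1.3],[0.5,0,0],1]
    - [[0,0,2.7],[1,0,0],1]
    - [[0,0,2.7],[1,0,0],1]

```text
time: 17.42
eef_pos: [379.0, 249.3, 146.4]
eef_rot: [[-0.0, -0.941, 0.338], [-0.002, 0.338, 0.941], [-1.0, -0.0, -0.002]]
wrist_force: [2.3, -9.4, -2.8]
finger_gap: 23.4
```

Emit:
drive_tool:
  rows:
    - [[0,0,1.3],[0.5,0,0],1]
    - [[0,0,2.7],[1,0,0],1]
    - [[0,0,2.7],[1,0,0],1]

```text
time: 17.67
eef_pos: [379.8, 251.7, 146.4]
eef_rot: [[-0.0, -0.935, 0.354], [-0.002, 0.354, 0.935], [-1.0, -0.0, -0.002]]
wrist_force: [2.6, -8.6, -2.4]
finger_gap: 23.7
```

Emit:
drive_tool:
  rows:
    - [[0,0,1.3],[0.5,0,0],1]
    - [[0,0,2.7],[1,0,0],1]
    - [[0,0,2.7],[1,0,0],1]

```text
time: 17.92
eef_pos: [380.8, 254.2, 146.4]
eef_rot: [[-0.0, -0.929, 0.37], [-0.002, 0.37, 0.929], [-1.0, -0.0, -0.002]]
wrist_force: [2.3, -8.9, -3.4]
finger_gap: 23.3
```

Emit:
drive_tool:
  rows:
    - [[0,0,1.3],[0.5,0,0],1]
    - [[0,0,2.7],[1,0,0],1]
    - [[0,0,2.7],[1,0,0],1]

```text
time: 18.17
eef_pos: [381.8, 256.7, 146.4]
eef_rot: [[-0.0, -0.922, 0.387], [-0.002, 0.387, 0.922], [-1.0, -0.0, -0.002]]
wrist_force: [2.3, -9.0, -2.1]
finger_gap: 23.7
```

Emit:
drive_tool:
  rows:
    - [[0,0,1.3],[0.5,0,0],1]
    - [[0,0,2.7],[1,0,0],1]
    - [[0,0,2.7],[1,0,0],1]

```text
time: 18.42
eef_pos: [383.1, 259.4, 146.4]
eef_rot: [[0.0, -0.915, 0.403], [-0.001, 0.403, 0.915], [-1.0, -0.001, -0.001]]
wrist_force: [1.3, -7.9, -3.7]
finger_gap: 23.5
```

Emit:
drive_tool:
  rows:
    - [[0,0,1.3],[0.5,0,0],1]
    - [[0,0,2.7],[1,0,0],1]
    - [[0,0,2.7],[1,0,0],1]

```text
time: 18.67
eef_pos: [384.1, 262.0, 146.4]
eef_rot: [[-0.0, -0.908, 0.419], [-0.001, 0.419, 0.908], [-1.0, -0.0, -0.001]]
wrist_force: [1.0, -6.1, -3.3]
finger_gap: 23.5
```

Emit:
drive_tool:
  rows:
    - [[0,0,1.3],[0.5,0,0],1]
    - [[0,0,2.7],[1,0,0],1]
    - [[0,0,2.7],[1,0,0],1]

```text
time: 18.92
eef_pos: [385.0, 264.2, 146.3]
eef_rot: [[-0.001, -0.901, 0.434], [-0.002, 0.434, 0.901], [-1.0, -0.0, -0.002]]
wrist_force: [1.6, -9.3, -2.2]
finger_gap: 23.1
```

```bash
python3 look.py d
```

```text
[384.93143776 264.09132021 146.34068644] [ 2.61 -8.67 -2.83] [-1.515 -0.274  0.041]
```

View pics/c_d.png

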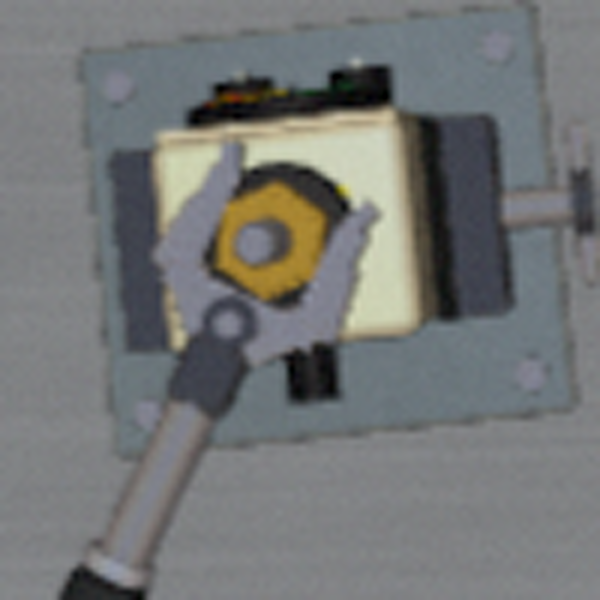

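Emit:
drive_tool:
  rows:
    - [[0,0,1.3],[0.5,0,0],1]
    - [[0,0,2.7],[1,0,0],1]
    - [[0,0,2.7],[1,0,0],1]

```text
time: 19.22
eef_pos: [386.0, 266.4, 146.3]
eef_rot: [[-0.001, -0.893, 0.45], [-0.002, 0.45, 0.893], [-1.0, -0.0, -0.002]]
wrist_force: [1.7, -9.7, -2.1]
finger_gap: 23.7
```

Emit:
drive_tool:
  rows:
    - [[0,0,1.3],[0.5,0,0],1]
    - [[0,0,2.7],[1,0,0],1]
    - [[0,0,2.7],[1,0,0],1]

```text
time: 19.47
eef_pos: [387.3, 268.8, 146.3]
eef_rot: [[-0.001, -0.885, 0.465], [-0.002, 0.465, 0.885], [-1.0, -0.0, -0.002]]
wrist_force: [1.5, -9.6, -2.6]
finger_gap: 23.4
```

Emit:
drive_tool:
  rows:
    - [[0,0,1.3],[0.5,0,0],1]
    - [[0,0,2.7],[1,0,0],1]
    - [[0,0,2.7],[1,0,0],1]

```text
time: 19.72
eef_pos: [388.5, 271.1, 146.3]
eef_rot: [[-0.001, -0.877, 0.481], [-0.002, 0.481, 0.877], [-1.0, -0.0, -0.002]]
wrist_force: [1.4, -9.3, -3.8]
finger_gap: 23.6
```

Emit:
drive_tool:
  rows:
    - [[0,0,1.3],[0.5,0,0],1]
    - [[0,0,2.7],[1,0,0],1]
    - [[0,0,2.7],[1,0,0],1]

```text
time: 19.97
eef_pos: [389.8, 273.4, 146.2]
eef_rot: [[-0.001, -0.868, 0.496], [-0.002, 0.496, 0.868], [-1.0, -0.0, -0.003]]
wrist_force: [0.8, -9.9, -2.6]
finger_gap: 23.7
```

Emit:
drive_tool:
  rows:
    - [[0,0,1.3],[0.5,0,0],1]
    - [[0,0,2.7],[1,0,0],1]
    - [[0,0,2.7],[1,0,0],1]

```text
time: 20.22
eef_pos: [391.1, 275.8, 146.2]
eef_rot: [[-0.001, -0.86, 0.511], [-0.002, 0.511, 0.86], [-1.0, -0.0, -0.003]]
wrist_force: [-0.1, -10.0, -3.0]
finger_gap: 23.7
```

Emit:
drive_tool:
  rows:
    - [[0,0,1.3],[0.5,0,0],1]
    - [[0,0,2.7],[1,0,0],1]
    - [[0,0,2.7],[1,0,0],1]

```text
time: 20.47
eef_pos: [392.4, 278.0, 146.2]
eef_rot: [[-0.001, -0.85, 0.526], [-0.003, 0.526, 0.85], [-1.0, -0.0, -0.003]]
wrist_force: [0.9, -9.3, -2.8]
finger_gap: 23.1
```

Emit:
drive_tool:
  rows:
    - [[0,0,1.3],[0.5,0,0],1]
    - [[0,0,2.7],[1,0,0],1]
    - [[0,0,2.7],[1,0,0],1]

```text
time: 20.72
eef_pos: [393.8, 280.2, 146.2]
eef_rot: [[-0.001, -0.841, 0.541], [-0.003, 0.541, 0.841], [-1.0, -0.001, -0.003]]
wrist_force: [0.7, -10.1, -1.9]
finger_gap: 23.5
```

Emit:
drive_tool:
  rows:
    - [[0,0,1.3],[0.5,0,0],1]
    - [[0,0,2.7],[1,0,0],1]
    - [[0,0,2.7],[1,0,0],1]

```text
time: 20.97
eef_pos: [395.2, 282.4, 146.1]
eef_rot: [[-0.001, -0.832, 0.555], [-0.003, 0.555, 0.832], [-1.0, -0.001, -0.003]]
wrist_force: [1.3, -10.5, -2.6]
finger_gap: 23.4
```

Emit:
drive_tool:
  rows:
    - [[0,-0.3,1.3],[0.5,0,0],1]
    - [[0,-0.6,2.7],[1,0,0],1]
    - [[0,-0.6,2.7],[1,0,0],1]

```text
time: 21.22
eef_pos: [396.7, 284.5, 146.1]
eef_rot: [[-0.002, -0.822, 0.57], [-0.003, 0.57, 0.822], [-1.0, 0.0, -0.003]]
wrist_force: [-0.5, -9.1, -2.5]
finger_gap: 23.7
```

```bash
python3 look.py e
```

```text
[396.68873255 284.45285782 146.04019684] [-2.11 -7.44 -2.48] [-1.71   0.107  0.267]
```

View pics/c_e.png

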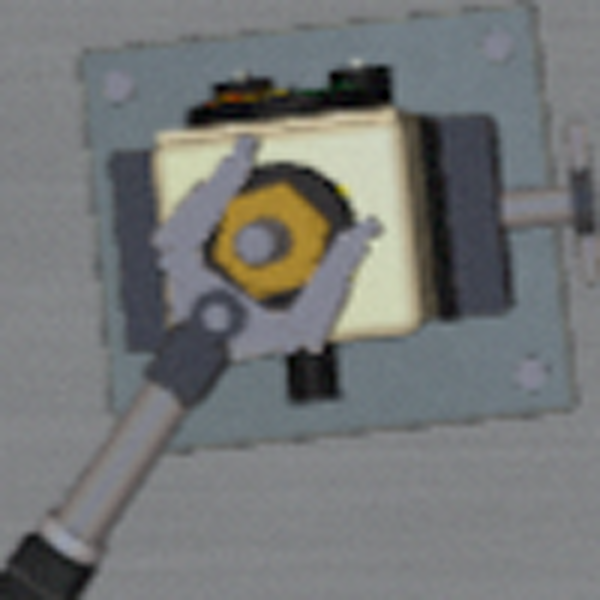

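```bash
python3 - <<'E'
from h import *
c=cam('top')
big=[]
for n in('top2','top4','top_a','top_c','top_d','top_e'):
    im=cv2.imread(f'pics/{n}.png')
    # rectify top plane z=165: 0.1mm px, 50mm
    g=np.arange(-25,25,.125); X,Y=np.meshgrid(g,g)
    mp=np.zeros((*X.shape,2),np.float32)
    K,R,o=c
    # image up=+x, left=+y
    P=np.stack([522.4-Y,197-X,np.full_like(X,165)],-1)-o; q=P@R@K.T; mp=(q[...,:2]/q[...,2:]).astype(np.float32)
    r=cv2.remap(im,mp[...,0],mp[...,1],cv2.INTER_CUBIC)[::2,::2]
    big.append(cv2.resize(r,(260,260)))
cv2.imwrite('pics/nuts.png',np.vstack([np.hstack(big[:3]),np.hstack(big[3:])]))
E
```

```text
(no output)
```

View pics/nuts.png

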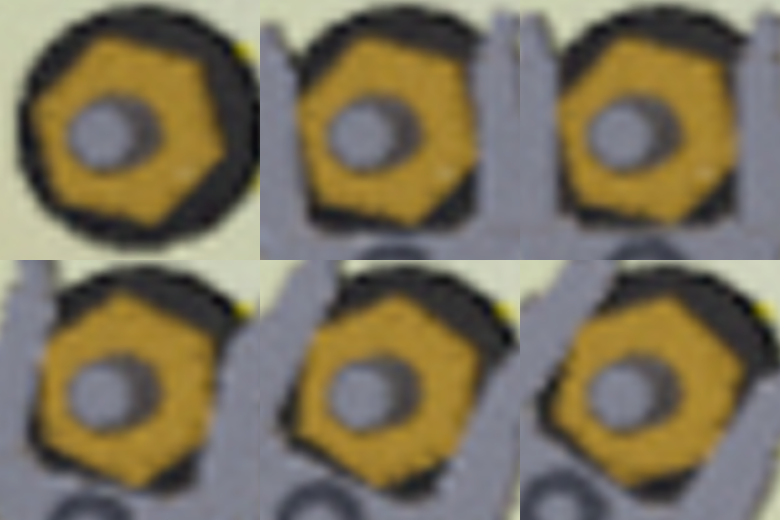

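Emit:
drive_tool:
  rows:
    - [[0,0,1.3],[0.5,0,0],1]
    - [[0,0,2.7],[1,0,0],1]
    - [[0,0,2.7],[1,0,0],1]

```text
time: 21.52
eef_pos: [398.2, 286.7, 146.1]
eef_rot: [[-0.002, -0.812, 0.584], [-0.003, 0.584, 0.812], [-1.0, 0.0, -0.004]]
wrist_force: [-1.3, -8.4, -2.4]
finger_gap: 23.4
```

Emit:
drive_tool:
  rows:
    - [[0,0,1.3],[0.5,0,0],1]
    - [[0,0,2.7],[1,0,0],1]
    - [[0,0,2.7],[1,0,0],1]

```text
time: 21.77
eef_pos: [399.8, 288.8, 146.1]
eef_rot: [[-0.002, -0.801, 0.598], [-0.003, 0.598, 0.801], [-1.0, 0.0, -0.004]]
wrist_force: [-0.4, -9.7, -2.6]
finger_gap: 23.5
```

Emit:
drive_tool:
  rows:
    - [[0,0,1.3],[0.5,0,0],1]
    - [[0,0,2.7],[1,0,0],1]
    - [[0,0,2.7],[1,0,0],1]

```text
time: 22.02
eef_pos: [401.7, 291.3, 146.1]
eef_rot: [[-0.002, -0.79, 0.613], [-0.002, 0.613, 0.79], [-1.0, 0.0, -0.003]]
wrist_force: [-0.2, -8.4, -2.0]
finger_gap: 23.5
```

Emit:
drive_tool:
  rows:
    - [[0,0,1.3],[0.5,0,0],1]
    - [[0,0,2.7],[1,0,0],1]
    - [[0,0,2.7],[1,0,0],1]

```text
time: 22.27
eef_pos: [403.3, 293.4, 146.2]
eef_rot: [[-0.002, -0.779, 0.627], [-0.002, 0.627, 0.779], [-1.0, 0.0, -0.003]]
wrist_force: [-0.7, -8.8, -2.4]
finger_gap: 23.6
```

```bash
python3 look.py f
```

```text
[403.25588803 293.36431494 146.11980671] [-0.83 -8.9  -1.98] [-1.624  0.002 -0.539]
```

View pics/c_f.png

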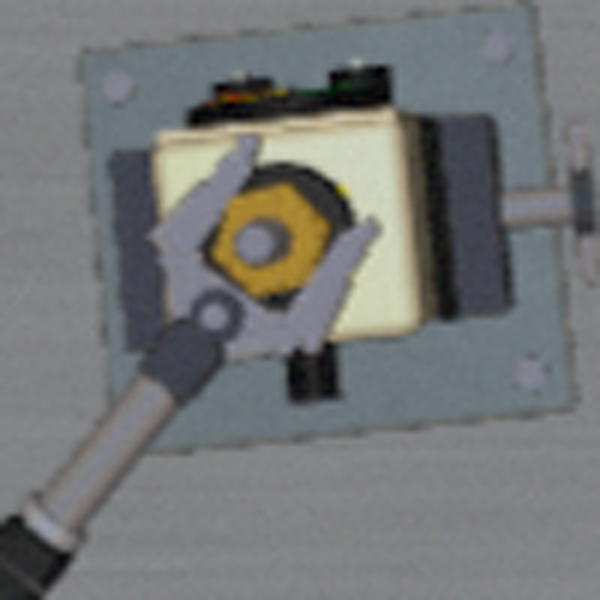

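Between pictures e and f the jaw stayed put (tips ~(250,145),(374,228)), the handle turned ~4° further, and the moment about the pivot fell from ~1.2 to ~0.4 N·m. That is the click, so I stop and ease back.

Emit:
drive_tool:
  rows:
    - [[0,0,-2.7],[-1,0,0],1]
    - [[0,-0.1,-5.4],[-2,0,0],1]
    - [[0,-0.2,-8.1],[-3,0,0],1]
    - [[0,-0.4,-10.7],[-4,0,0],1]
    - [[0,-0.6,-13.4],[-5,0,0],1]
    - [[0,-0.8,-16.1],[-6,0,0],1]
    - [[0,-0.8,-16.1],[-6,0,0],1]

```text
time: 22.9
eef_pos: [394.8, 281.4, 146.8]
eef_rot: [[0.001, -0.841, 0.54], [0.001, 0.54, 0.841], [-1.0, -0.0, 0.001]]
wrist_force: [1.8, -2.2, -3.5]
finger_gap: 23.6
```

```bash
python3 look.py g
```

```text
[394.8335316 281.5570453 146.7756134] [ 2.17 -1.94 -3.75] [-0.379 -0.348 -0.385]
```

View pics/c_g.png

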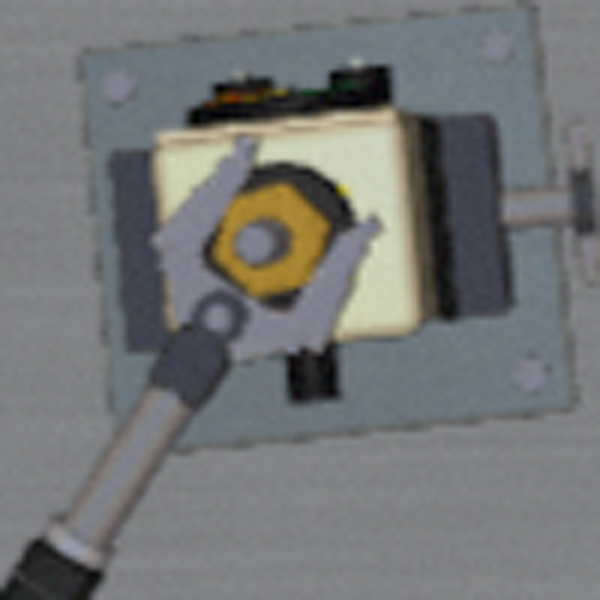

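Emit:
drive_tool:
  rows:
    - [[0,0,-2.7],[-1,0,0],1]
    - [[0,-0.1,-5.4],[-2,0,0],1]
    - [[0,-0.2,-8.1],[-3,0,0],1]
    - [[0,-0.4,-10.7],[-4,0,0],1]
    - [[0,-0.6,-13.4],[-5,0,0],1]
    - [[0,-0.8,-16.1],[-6,0,0],1]
    - [[0,-0.8,-16.1],[-6,0,0],1]

```text
time: 23.53
eef_pos: [385.7, 266.5, 146.4]
eef_rot: [[-0.001, -0.894, 0.448], [-0.001, 0.448, 0.894], [-1.0, 0.001, -0.002]]
wrist_force: [0.7, -3.8, -2.6]
finger_gap: 23.6
```

```bash
python3 look.py h
```

```text
[385.76013817 266.66822437 146.43332348] [-0.42 -3.3  -2.52] [-0.582  0.01  -0.044]
```

View pics/c_h.png

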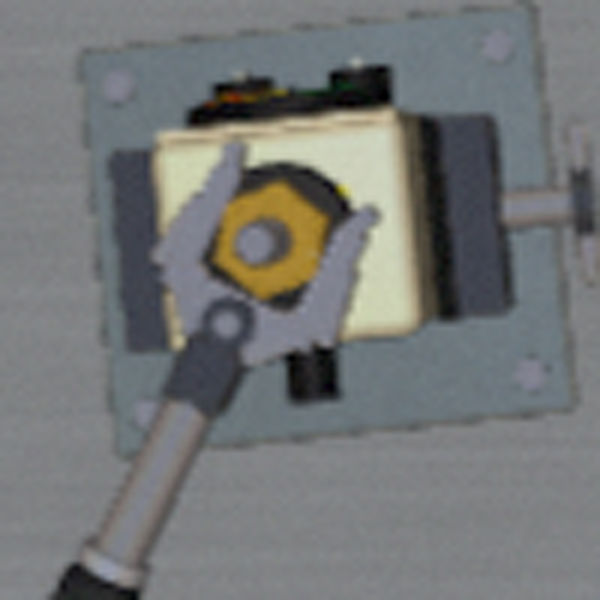

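Emit:
drive_tool:
  rows:
    - [[0,0,-2.7],[-1,0,0],1]
    - [[0,-0.1,-5.4],[-2,0,0],1]
    - [[0,-0.2,-8.1],[-3,0,0],1]
    - [[0,-0.4,-10.7],[-4,0,0],1]
    - [[0,-0.4,-10.7],[-4,0,0],1]

```text
time: 24.0
eef_pos: [381.5, 257.1, 146.5]
eef_rot: [[-0.001, -0.923, 0.385], [-0.001, 0.385, 0.923], [-1.0, 0.001, -0.001]]
wrist_force: [-1.0, -0.4, -2.6]
finger_gap: 23.7
```

```bash
python3 look.py i
```

```text
[381.56715166 257.23782578 146.4789383 ] [-2.13 -1.15 -1.54] [-0.315  0.334 -0.125]
```

View pics/c_i.png

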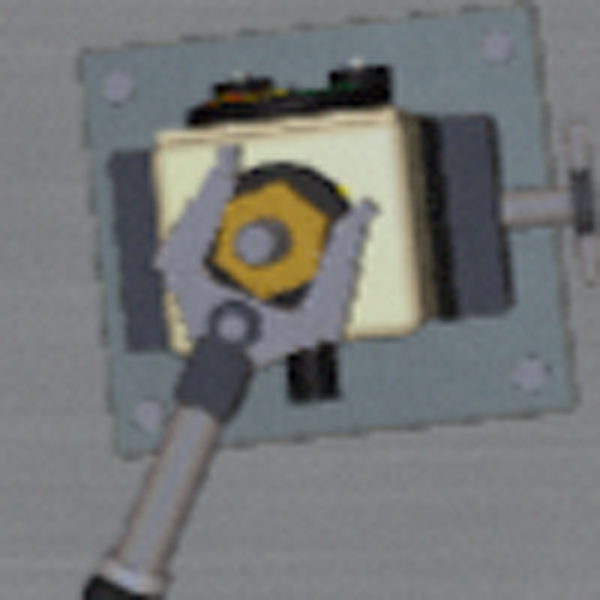

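Emit:
drive_tool:
  rows:
    - [[0,2,-1],[-0.5,0,0],1]
    - [[0,4,-2],[-1,0,0],1]
    - [[0,7,-3],[-1,0,0],1]
    - [[0,10,-3],[-1,0,0],1]

```text
time: 24.38
eef_pos: [375.9, 258.2, 147.4]
eef_rot: [[0.008, -0.929, 0.369], [-0.001, 0.369, 0.929], [-1.0, -0.008, 0.002]]
wrist_force: [19.3, -12.8, -5.7]
finger_gap: 23.3
```

```bash
python3 look.py j; cat > rect.py <<'E'
from h import *
import sys
c=cam('top'); big=[]
for n in sys.argv[1:]:
    im=cv2.imread(f'pics/{n}.png')
    g=np.arange(-32,32,.16); X,Y=np.meshgrid(g,g); K,R,o=c
    P=np.stack([516-Y,200-X,np.full_like(X,165)],-1)-o; q=P@R@K.T; mp=(q[...,:2]/q[...,2:]).astype(np.float32)
    big.append(cv2.remap(im,mp[...,0],mp[...,1],cv2.INTER_CUBIC))
cv2.imwrite('pics/rect.png',np.hstack(big))
E
python3 rect.py top_i top_j
```

```text
[375.08799966 258.36717849 147.38449313] [11.01 -8.77 -5.14] [-1.356 -1.723 -0.376]
```

View pics/rect.png

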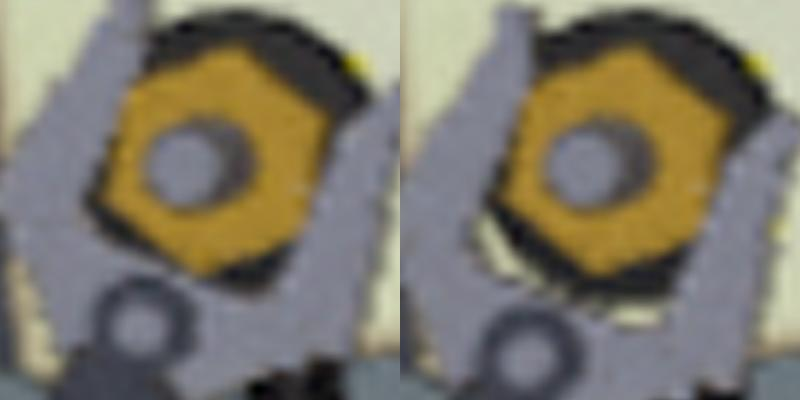

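Emit:
drive_tool:
  rows:
    - [[0,-1,-5],[-2,0,0],1]
    - [[0,-1.4,-11],[-4,0,0],1]
    - [[0,-2,-16.5],[-6,0,0],1]
    - [[0,-2.5,-22],[-8,0,0],1]
    - [[0,-2.5,-22],[-8,0,0],1]

```text
time: 24.85
eef_pos: [365.5, 236.8, 146.6]
eef_rot: [[-0.0, -0.972, 0.236], [-0.0, 0.236, 0.972], [-1.0, 0.0, -0.0]]
wrist_force: [0.6, -0.5, -3.4]
finger_gap: 23.5
```

```bash
python3 look.py k;python3 rect.py top_j top_k
```

```text
[365.89570945 237.3835903  146.68180509] [-0.08  0.33 -3.62] [-0.05   0.123 -0.041]
```

View pics/rect.png

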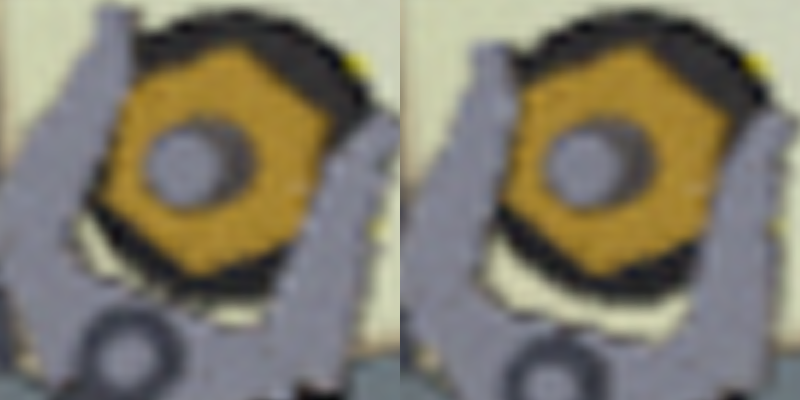

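Emit:
drive_tool:
  rows:
    - [[0,3,0],[0,0,0],1]
    - [[0,6,0],[0,0,0],1]
    - [[0,9,0],[0,0,0],1]
    - [[0,12,0],[0,0,0],1]

```text
time: 25.23
eef_pos: [353.9, 240.6, 146.6]
eef_rot: [[-0.0, -0.971, 0.238], [0.0, 0.238, 0.971], [-1.0, 0.0, 0.0]]
wrist_force: [0.3, -0.7, -4.4]
finger_gap: 24.0
```

Emit:
drive_tool:
  rows:
    - [[0,5,0],[0,0,0],1]
    - [[0,12,0],[0,0,0],1]
    - [[0,19,0],[0,0,0],1]
    - [[0,26,0],[0,0,0],1]
    - [[0,33,0],[0,0,0],1]
    - [[0,38,0],[0,0,0],1]
    - [[0,40,0],[0,0,0],1]
    - [[-12,40,0],[0,0,0],1]
    - [[-32,40,0],[0,0,0],1]
    - [[-52,40,0],[0,0,0],1]
    - [[-70,40,0],[0,0,0],1]
    - [[-78,40,0],[0,0,0],1]

```text
time: 26.23
eef_pos: [316.2, 250.5, 226.7]
eef_rot: [[0.003, -0.971, 0.237], [0.002, 0.237, 0.971], [-1.0, -0.002, 0.002]]
wrist_force: [1.1, 0.8, -4.3]
finger_gap: 23.6
```

```bash
python3 look.py l; python3 -c "
import cv2;a=cv2.imread('pics/top_l.png');cv2.imwrite('pics/cl.png',a)"
```

```text
[316.53258701 250.7282957  227.15402897] [ 0.5   1.65 -1.77] [ 0.031  0.03  -0.005]
```

View pics/cl.png

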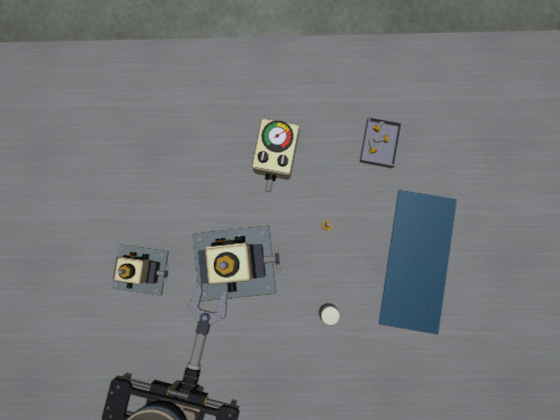

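Emit:
drive_tool:
  rows:
    - [[0,-6,-9],[0,0,0],1]
    - [[0,-18,-28],[0,0,0],1]
    - [[0,-35,-55],[0,0,0],1]
    - [[0,-52,-82],[0,0,0],1]
    - [[0,-70,-110],[0,0,0],1]
    - [[0,-88,-139],[0,0,0],1]
    - [[0,-106,-167],[0,0,0],1]
    - [[0,-124,-195],[0,0,0],1]
    - [[0,-142,-224],[0,0,0],1]
    - [[0,-160,-252],[0,0,0],1]
    - [[0,-178,-281],[0,0,0],1]
    - [[0,-196,-309],[0,0,0],1]

```text
time: 27.28
eef_pos: [432.0, -98.7, 223.6]
eef_rot: [[-0.001, -0.971, 0.238], [0.0, 0.238, 0.971], [-1.0, 0.001, -0.0]]
wrist_force: [0.5, -0.5, -2.7]
finger_gap: 23.5
```

Emit:
drive_tool:
  rows:
    - [[0,-18,-28],[0,0,0],1]
    - [[0,-36,-56],[0,0,0],1]
    - [[0,-48,-76],[0,0,0],1]
    - [[0,-55,-86],[0,0,0],1]
    - [[0,-57,-89],[0,0,0],1]
    - [[20,-57,-89],[0,0,0],1]
    - [[45,-57,-89],[0,0,0],1]
    - [[70,-57,-89],[0,0,0],1]
    - [[95,-57,-89],[0,0,0],1]
    - [[120,-57,-89],[0,0,0],1]
    - [[140,-57,-89],[0,0,0],1]
    - [[150,-57,-89],[0,0,0],1]

```text
time: 28.28
eef_pos: [464.5, -195.0, 72.0]
eef_rot: [[-0.004, -0.972, 0.237], [0.002, 0.237, 0.972], [-1.0, 0.004, 0.001]]
wrist_force: [-0.8, 0.3, -3.6]
finger_gap: 23.5
```

Emit:
drive_tool:
  rows:
    - [[0,0,0],[0,0,0],1]
    - [[0,0,0],[0,0,0],1]

```text
time: 28.45
eef_pos: [466.4, -196.2, 74.6]
eef_rot: [[-0.001, -0.972, 0.237], [0.001, 0.237, 0.972], [-1.0, 0.001, 0.0]]
wrist_force: [1.0, -1.0, -3.0]
finger_gap: 23.6
```

```bash
python3 - <<'E'
from h import *
a=imaging.snapshot('scene');b=imaging.snapshot('top'); cv2.imwrite('pics/m_s.png',a);cv2.imwrite('pics/m_t.png',b)
s=manip.state(); print(s['eef_pos'],s['eef_rot'].round(3).tolist(),s['wrist_force'],s['moment'])
o=np.hstack([cv2.resize(a[170:290,110:240],None,fx=3,fy=3,interpolation=2),cv2.resize(b[180:340,370:470],(300,480),interpolation=2)[:360]])
o=np.zeros((480,700,3),np.uint8); o[:360,:390]=cv2.resize(a[170:290,110:240],None,fx=3,fy=3,interpolation=2); o[:480,400:700]=cv2.resize(b[180:340,370:470],(300,480),interpolation=2)
cv2.imwrite('pics/m.png',o)
E
```

```text
[ 467.39716581 -196.94110961   75.76285658] [[0.002, -0.971, 0.237], [-0.001, 0.237, 0.971], [-1.0, -0.002, -0.0]] [ 0.73067762  0.45232982 -3.68353898] [ 0.01127165  0.06443539 -0.02762696]
```

View pics/m.png

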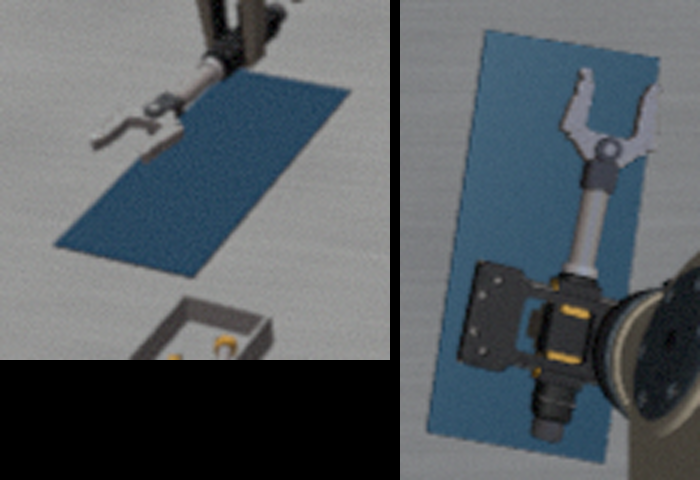

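Emit:
drive_tool:
  rows:
    - [[15,0,0],[0,0,0],1]
    - [[30,0,0],[0,0,0],1]
    - [[43,0,0],[0,0,0],1]
    - [[52,0,0],[0,0,0],1]
    - [[58,0,0],[0,0,0],1]
    - [[62,0,0],[0,0,0],1]
    - [[64,0,0],[0,0,0],1]
    - [[64,0,0],[0,0,0],1]

```text
time: 29.22
eef_pos: [466.8, -197.0, 10.8]
eef_rot: [[0.0, -0.971, 0.238], [-0.0, 0.238, 0.971], [-1.0, -0.0, -0.0]]
wrist_force: [0.1, -0.4, -3.2]
finger_gap: 23.4
```

Emit:
drive_tool:
  rows:
    - [[1,0,0],[0,0,0],1]
    - [[2,0,0],[0,0,0],1]
    - [[3,0,0],[0,0,0],1]
    - [[4,0,0],[0,0,0],1]
    - [[4,0,0],[0,0,0],1]

```text
time: 29.63
eef_pos: [466.5, -196.9, 6.6]
eef_rot: [[-0.0, -0.971, 0.238], [0.0, 0.238, 0.971], [-1.0, 0.0, 0.0]]
wrist_force: [-0.5, 0.1, -3.2]
finger_gap: 23.4
```

Emit:
drive_tool:
  rows:
    - [[0.5,0,0],[0,0,0],1]
    - [[1,0,0],[0,0,0],1]
    - [[1.5,0,0],[0,0,0],1]
    - [[1.5,0,0],[0,0,0],1]

```text
time: 29.97
eef_pos: [466.5, -196.9, 5.1]
eef_rot: [[-0.0, -0.971, 0.238], [0.0, 0.238, 0.971], [-1.0, 0.0, 0.0]]
wrist_force: [-0.1, 0.2, -2.4]
finger_gap: 23.6
```

Emit:
drive_tool:
  rows:
    - [[0.4,0,0],[0,0,0],1]
    - [[0.4,0,0],[0,0,0],1]
    - [[0.4,0,0],[0,0,0],0.7]
    - [[0.4,0,0],[0,0,0],0.65]
    - [[0.4,0,0],[0,0,0],0.5]
    - [[0.4,0,0],[0,0,0],0.3]
    - [[0.4,0,0],[0,0,0],0.1]
    - [[0.4,0,0],[0,0,0],0]
    - [[0.4,0,0],[0,0,0],0]
    - [[0.4,0,0],[0,0,0],0]

```text
time: 30.8
eef_pos: [466.5, -196.9, 4.7]
eef_rot: [[-0.0, -0.971, 0.238], [0.0, 0.238, 0.971], [-1.0, 0.0, 0.0]]
wrist_force: [-0.1, 0.3, 0.6]
finger_gap: 69.8
```

Emit:
drive_tool:
  rows:
    - [[0,0,0],[0,0,0],0]
    - [[0,0,0],[0,0,0],0]
    - [[-10,0,0],[0,0,0],0]
    - [[-30,0,0],[0,0,0],0]
    - [[-60,0,0],[0,0,0],0]
    - [[-90,0,0],[0,0,0],0]
    - [[-120,0,0],[0,0,0],0]
    - [[-140,0,0],[0,0,0],0]
    - [[-150,0,0],[0,0,0],0]
    - [[-150,0,0],[0,0,0],0]

```text
time: 31.63
eef_pos: [467.9, -197.5, 157.3]
eef_rot: [[0.004, -0.971, 0.238], [-0.002, 0.238, 0.971], [-1.0, -0.004, -0.001]]
wrist_force: [0.3, 0.1, 0.2]
finger_gap: 91.8
```

```bash
python3 - <<'E'
from h import *
a=imaging.snapshot('scene'); w=imaging.snapshot('wrist'); s=manip.state(); print(s['eef_pos'],s['wrist_force'],s['finger_gap'],s['time'])
o=np.zeros((420,560+0,3),np.uint8)
cv2.imwrite('pics/n_w.png',w); cv2.imwrite('pics/n_s.png',cv2.resize(a[150:330,80:360],(780,501),interpolation=2))
E
```

```text
[ 466.18769616 -196.77505882  154.30566908] [-0.14330606  0.36654336 -0.2142837 ] 92.16139145070268 31.7333
```

View pics/n_w.png

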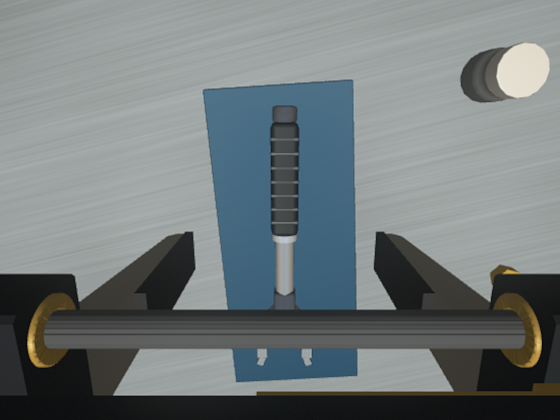

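View pics/n_s.png

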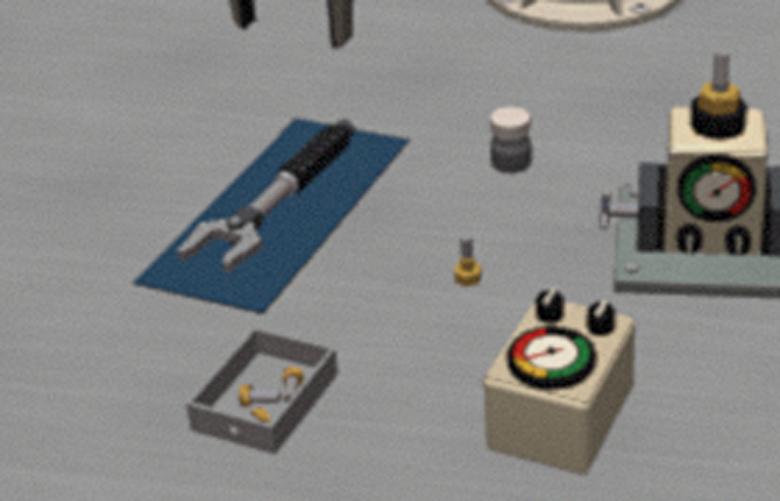

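```bash
python3 - <<'E'
from h import *
c=cam('top'); K,R,o=c; big=[]
for n,yaw in(('top_d',25.7),('top_e',34.7),('top_f',38.8),('top_g',32.7)):
    im=cv2.imread(f'pics/{n}.png')
    g=np.arange(-75,40,.19); h=np.arange(-35,35,.19); A,B=np.meshgrid(h,g[::-1]) # B along wrench fwd, A right
    a=np.radians(-yaw); d=np.array([np.cos(a),np.sin(a)]); r=np.array([np.sin(a),-np.cos(a)])
    X=522.4+B*d[0]+A*r[0]; Y=197+B*d[1]+A*r[1]
    P=np.stack([X,Y,np.full_like(X,162)],-1)-o; q=P@R@K.T; mp=(q[...,:2]/q[...,2:]).astype(np.float32)
    t=cv2.remap(im,mp[...,0],mp[...,1],cv2.INTER_CUBIC)[:,:190*2-20]; t=cv2.resize(t,(195,330)); cv2.line(t,(97,0),(97,329),(0,0,255),1); big.append(t)
cv2.imwrite('pics/brk.png',np.hstack(big))
E
```

```text
(no output)
```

View pics/brk.png

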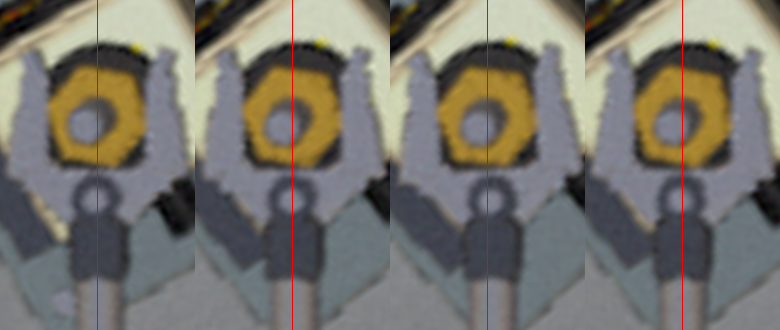

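```bash
python3 -c "
from station import manip
print(manip.finish_job())"
```

```text
the job is handed in; nothing more can be done
None
```

I tightened the nut on the large unit until the wrench clicked, took the wrench off and laid it back on the mat. The job was handed in after about 32 s; the interface reports no verdict, so what follows are my own readings.

**Right unit:** its bed measures about 150 x 167 mm. The look-alike's is about 98 x 111 mm.

**Pull and click:** the nut turned about 0.45 rad, with the pull rising to about 8 N.
- The moment about the wrench's pivot then fell from about 1.2 to 0.4 N m. The top picture showed the handle bent about 0.07–0.1 rad against a jaw that had not moved.
- I stopped there, short of the 0.13 rad limit, and the handle straightened when eased back.

**Final checks:**
- The wrench lies flat on the mat, with its grip and jaw both inside the edges.
- The gripper is open, about 150 mm above it, reading no force.
- The tray, jar, adapter and spare regulator look unmoved.

**What disagreed or went wrong:**
- The jaw had about 0.2 rad of play before it caught the nut, not the 0.1 rad stated.
- My first pull to take the jaw off jammed at about 23 N. I stopped, turned the wrench about 8° back to line up with the nut, and it came off freely.

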